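# Load the thread stand and close its keeper bar

## Task

The orange thread cone has been left standing in the way of the thread stand's keeper bar. Lift it clear and stand it upright in its empty bay (the one with the orange pad), then swing the keeper bar fully shut so that it snaps home in its catch, and let go. Keep the orange cone upright all the way, and do not disturb the other two cones, the oil can or the hammer.

Things in the scene. Friction and masses are not known exactly. Their poses are not given: they have to be found in the camera images.
- stand: Fixed thread stand. Origin: underside of its blue base, below the middle bay's centre; its x points away from its open front, y left, z up. Base x -70 to 80, y -165 to 165, top z 12. Bays at y -88, 0, 88 (x 0), 84 wide, parted by 4 mm walls at y -132, -44, 44, 132, x -30 to 46, up to z 36; back wall at x 46-50; steel catch x -78 to -46, y -157 to -127, up to z 62
- shelf_edge (a point): Middle of the lower front edge of the stand's wooden upper shelf, 290 mm above the bench. The shelf is x -10 to 78, y -170 to 170 in the stand's frame, loaded to z 350, on posts (r 8) at x 66, y +-153. It overhangs the bays' centres: the tool cannot come straight down there, it must lean (wrist towards the front, fingers pointing in under the shelf)
- keeper (a joint): Angle of the keeper bar (rad): 0 = fully shut along the stand's front (pointing to the stand's -y); grows as the free end swings out towards the stand's -x; limit 1.5. Stays where it is left. At about 0.05 its nose meets a sprung ball in the catch: push it past (some 7 N at the red post) and it snaps to 0 and is held
- keeper_hinge (a point): Point on the keeper bar's vertical hinge axis, at the bar's mid-height, 51 mm above the bench
- keeper_post (a point): Point on the axis of the red upright grip post on the keeper bar (round, diameter 16, from z 62 to z 120), 100 mm above the bench and 106 mm from the hinge axis. The aluminium bar is 290 long, 10 thick, z 40 to 62
- keeper_tip (a point): Point near the keeper bar's free end, at its mid-height, 285 mm from the hinge axis
- orange_cone: Orange thread cone, upright, origin at the centre of its underside. White flange diameter 60, 5 high; orange body diameter 54 narrowing to 52 at 94 high, shoulder to 104; then a white round core, diameter 25, from 104 up to 146. Mass about 0.25 kg. Grip it by the core
- pad: Thin orange disc (diameter 72, 1 mm, flush) on the stand's base marking the orange cone's bay, which is the only empty one; origin at its centre. Standing there the cone's underside is 12 mm above the bench
- brown_cone: Dark brown thread cone standing in another bay of the stand: same size and shape as the orange one; origin at the centre of its underside. A bystander: leave it in its bay
- tan_cone: Tan thread cone standing in another bay of the stand: same size and shape as the orange one; origin at the centre of its underside. A bystander: leave it in its bay
- oil_can: Blue can with yellow label, diameter 52, 110 high, standing on the bench; origin at the centre of its underside. A bystander
- hammer: Hammer 200 long lying on the bench, origin under its middle, x along the handle towards the head. A bystander

How it is judged:
By the outcome, as a careful person would: the job done as asked, in the order asked, and still so for the second after the job is handed in, with the robot touching nothing.
It also fails if it takes over 51 s, if anything falls off the work surface, if the arm or the gripper's body presses on something with over 40 N, if the wrist force passes 120 N, or if a joint passes its speed limit or range.

## Robot

A 7-joint arm with a two-finger parallel gripper is mounted at the origin on the work surface. World frame = base frame: x ahead of the robot, y to its left, z up, the work surface at z = 0. Lengths are in mm, angles in rad, forces in N, time in s.
With the tool pointing down it reaches from about 400 to 850 mm from the base axis. Payload 4.5 kg.
Tool frame: the origin (TCP) lies between the finger pads; the fingertips stand 25 mm ahead of it and the grasp point (between the pads) lies 6 mm ahead of it; z points along the fingers, y is the line along which they close (so a half turn about z gives the same grasp; the last joint's range is limited). The gripper opens to 88 mm and grips with 3 to 60 N. Pads are 18 mm wide; open, the fingers measure 123 mm over their backs; the gripper's body (75 mm by 187 mm) begins 45 mm behind the grasp point.
Start: joints at [1.251, 0.689, -0.195, 1.565, 0.157, 0.902, -0.215], TCP at [216.569, -586.301, 263.743] pointing down, gripper open.
Joint ranges: [-3.01, 3.01], [-0.46, 2.08], [-1.47, 1.51], [0.13, 2.56], [-1, 4.14], [0.04, 2.09], [-2.66, 2.66]. Speed limits (rad/s): [2.57, 2.57, 3.14, 3.14, 3.14, 3.14, 3.14].

## Interface

Orientations are given as a 3x3 rotation matrix whose columns are the frame's x, y, z axes.
In Python, from cell import arm gives the robot as it stands.
- The arm moves only by the tool move_arm, never from a script. Its argument "motion" is a list that holds one entry, the list of rows, each a list of 5 numbers: the shift along the tool's x, y, z in mm, then the turn about the tool's z in rad, then the finger opening in mm, from 0 to 88.1. In form: [[[tx, ty, tz, spin, grip], ...]]. A call has exactly 10 rows; each row shifts and turns the commanded pose from where the row before left it, along the tool's axes as they then stand; what a row does not reach is not made up. A row lasts 1/10 s, in which the tool goes at most 50 mm and 8.59 degrees, less where a joint would pass 70% of its speed; a pose out of reach is approached as far as the arm can. A call is refused whole if a number of a shift passes 50 or a number of a turn 0.15, either way. A call with a gripper value outside its range is refused whole. The fingers move at their own pace and stop on an object; "newtons" is the grip in N (left out, the last holds). Time passes only in rows, so rows that do not move let the fingers close, or fill a call up. It gives the time, the measured TCP pose, the force, the opening and the grip force at its end, in the units of the state.
- arm.get_obs(): the state, without advancing time (a new reading comes with each control period).
- arm.grab_frame(name): name is "scene" or "top" or "wrist"; returns a dict with "pixels" (400x640x3 uint8, blue, green, red), "fov_y" (degrees; the focal length in pixels is half the picture's height over the tangent of half this angle, whatever the lens; pixels are square), "cx", "cy" (the principal point, pixels), "view" (4x4, takes a point from world to camera coordinates). Camera axes: x right, y up, looking along -z (the intrinsics and any distortion apply to the point x, -y, -z); pixel columns grow to the right and rows downward; lengths in mm; the calibration is good to about 2 mm. A picture is of the moment at which its call begins. There is no depth.
- arm.hand_in(): hands the job in; it is judged then, once.
The state is a dict: "clock": time; "qpos": joint angles; "joint_velocities": joint speeds; "effort": joint torques, N m; "tool_pos": TCP position; "tool_rot": TCP orientation; "force": force on the tool from outside, world axes, zero at the start; "moment": the same for the moment, N m; "grip_width": finger opening in mm; "grasp_force": force on a finger pad.
Only numpy, scipy, OpenCV 4.12 (cv2) and the standard library are available. Lean on these libraries where they do the work, as an engineer would, in place of code of your own. Each camera call takes 0.05 s, during which the arm holds its last target. There are 200 camera calls.

## Working session

There is one attempt and no reset: what is moved stays moved. The work goes in short steps, Python scripts to look and compute and a tool call to move; the robot and the scene stay as the last step left them, time stands still between calls to the robot, and variables do not carry over. Pictures are saved under pics/ and viewed, at most 10 in all, crops included, and the job is handed in when it is done.

Besides the shell and the picture viewer there is one more tool, called after ">>>" in YAML: its name, and indented under it one key for each argument. move_arm: Moves the arm, as the interface text tells. Its arguments: {"type":"object","properties":{"motion":{"type":"array"},"newtons":{"type":"number"}},"required":["motion"]}

```bash
mkdir -p pics; cat > h.py <<'E'
import numpy as np, cv2
from cell import arm
def grab(n):
    f=arm.grab_frame(n); f['f']=200/np.tan(np.radians(f['fov_y'])/2); f['view']=np.array(f['view']); f['pixels']=np.array(f['pixels'],np.uint8); return f
def ray(f,u,v):
    V=f['view'];R=V[:3,:3];o=-R.T@V[:3,3]
    d=R.T@np.array([(u-f['cx'])/f['f'],-(v-f['cy'])/f['f'],-1]);return o,d/np.linalg.norm(d)
def onz(f,u,v,z):
    o,d=ray(f,u,v);return o+d*(z-o[2])/d[2]
def proj(f,p):
    c=f['view'][:3,:3]@np.array(p,float)+f['view'][:3,3];return np.array([f['cx']+f['f']*c[0]/-c[2],f['cy']-f['f']*c[1]/-c[2]])
def two(f1,p1,f2,p2):
    o1,d1=ray(f1,*p1);o2,d2=ray(f2,*p2)
    t=np.linalg.lstsq(np.array([d1,-d2]).T,o2-o1,rcond=None)[0];a=o1+d1*t[0];b=o2+d2*t[1];return (a+b)/2,np.linalg.norm(a-b)
E
python3 - <<'E'
from h import *
import pickle
np.set_printoptions(precision=3,suppress=True)
F={n:grab(n) for n in("scene","top","wrist")}
pickle.dump(F,open('F0.pkl','wb'))
for n,f in F.items():
    cv2.imwrite(f'pics/{n}0.png',f['pixels']);print(n,[k for k in f],f['fov_y'],f['cx'],f['cy'],ray(f,f['cx'],f['cy']))
o=arm.get_obs();print(o['clock'],o['tool_rot'],o['force'])
E
```

```text
scene ['pixels', 'fov_y', 'cx', 'cy', 'view', 'f'] 46.07762509514484 321.3377288332939 201.9171672032955 (array([995.715, 671.994, 946.972]), array([-0.407, -0.579, -0.706]))
top ['pixels', 'fov_y', 'cx', 'cy', 'view', 'f'] 52.72557513382368 318.34492722367713 198.91600753504687 (array([ 388.642,   41.595, 1184.382]), array([ 0.183,  0.007, -0.983]))
wrist ['pixels', 'fov_y', 'cx', 'cy', 'view', 'f'] 60.12267716565998 323.9614343322236 196.01250884071132 (array([ 289.413, -559.987,  384.515]), array([-0.281, -0.102, -0.954]))
0.15 [[ 0.938  0.347 -0.001]
 [ 0.347 -0.938  0.001]
 [-0.    -0.001 -1.   ]] [-0.403  0.399 -0.34 ]
```

View pics/scene0.png

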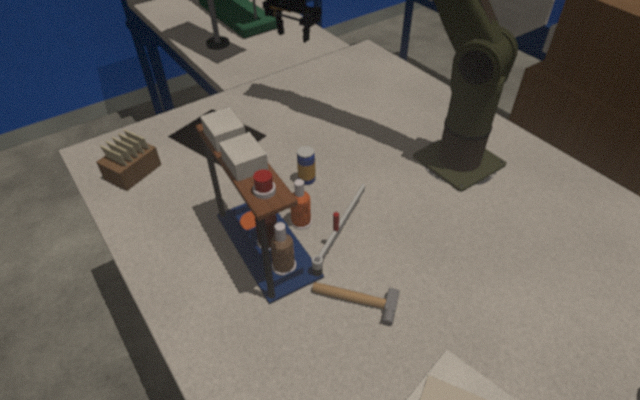

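View pics/top0.png

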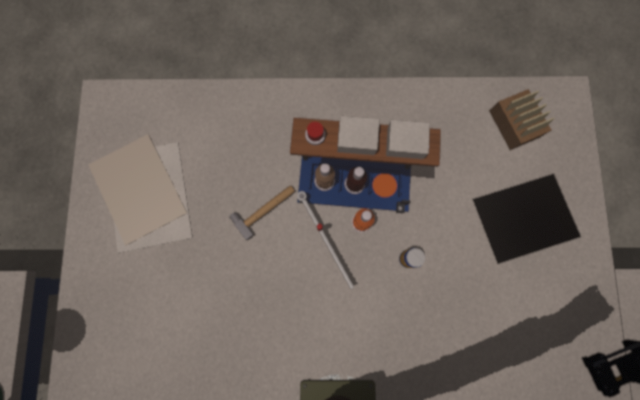

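Scene shows the stand with shelf, orange cone at (301,205) before it, pad at (248,220), red post (336,219), hinge (318,265), tip (363,188). Top: cone (364,219), pad (385,185), post (320,227), hinge (302,197), tip (352,285), catch (402,207), can (413,258), hammer (262,212).

```bash
python3 - <<'E'
from h import *
import pickle
np.set_printoptions(precision=1,suppress=True)
F=pickle.load(open('F0.pkl','rb'))
for n in('top','scene'):
    f=F[n];print(n,'origin',proj(f,[0,0,0]),'tcp',proj(f,[216.6,-586.3,263.7]),f['f'])
    hsv=cv2.cvtColor(f['pixels'],cv2.COLOR_BGR2HSV)
    for nm,lo,hi in(('orange',(4,120,70),(16,255,255)),('red',(0,150,60),(3,255,255)),('red2',(172,130,60),(180,255,255)),('blue',(105,110,25),(130,255,255))):
        m=cv2.inRange(hsv,lo,hi);k,l,s,c=cv2.connectedComponentsWithStats(m)
        print(nm,[(s[i].tolist(),c[i].round(1).tolist()) for i in range(1,k) if s[i,4]>12])
a=cv2.resize(F['top']['pixels'][110:300,280:450],None,fx=3.4,fy=3.1,interpolation=cv2.INTER_CUBIC)
a=cv2.resize(F['top']['pixels'][145:295,285:435],(600,600),interpolation=cv2.INTER_CUBIC);cv2.imwrite('pics/topc.png',cv2.convertScaleAbs(a,alpha=1.6))
a=cv2.resize(F['scene']['pixels'][160:310,200:400],(800,600),interpolation=cv2.INTER_CUBIC);cv2.imwrite('pics/scc.png',cv2.convertScaleAbs(a,alpha=1.6))
E
```

```text
top origin [337.7 419.8] tcp [613.6 354.1] 403.55528219543805
orange [([291, 119, 148, 46, 2106], [352.7, 144.5]), ([373, 173, 24, 24, 441], [384.2, 184.7]), ([354, 209, 21, 21, 217], [361.9, 221.1]), ([401, 254, 5, 12, 17], [402.2, 259.4])]
red [([307, 122, 16, 17, 205], [314.7, 129.9]), ([318, 225, 4, 4, 13], [319.4, 226.6])]
red2 []
blue [([300, 158, 109, 51, 1745], [349.0, 191.4]), ([370, 173, 6, 6, 21], [372.0, 175.1]), ([395, 175, 4, 6, 14], [397.0, 177.1])]
scene origin [458.8 160.8] tcp [293.  30.] 470.28447865466313
orange [([612, 0, 8, 7, 16], [616.3, 2.7]), ([624, 2, 16, 13, 64], [632.3, 7.9]), ([196, 124, 6, 7, 28], [199.0, 126.9]), ([214, 151, 6, 7, 20], [216.8, 154.2]), ([234, 166, 76, 64, 1725], [273.5, 203.2])]
red [([254, 170, 18, 13, 175], [262.2, 176.0])]
red2 []
blue [([0, 0, 194, 134, 17109], [73.4, 57.2]), ([305, 0, 108, 28, 1449], [349.8, 8.7]), ([414, 0, 22, 9, 50], [426.3, 3.1]), ([532, 0, 33, 38, 291], [552.5, 15.9]), ([518, 33, 26, 18, 148], [529.7, 41.7]), ([163, 99, 10, 11, 29], [167.0, 104.9]), ([277, 215, 5, 6, 13], [278.9, 218.2]), ([287, 228, 8, 10, 16], [289.9, 232.7]), ([294, 239, 16, 31, 131], [299.6, 254.2]), ([274, 274, 5, 5, 14], [275.6, 276.5]), ([291, 277, 8, 10, 25], [293.9, 282.0]), ([276, 282, 14, 7, 31], [283.3, 285.0])]
```

View pics/topc.png

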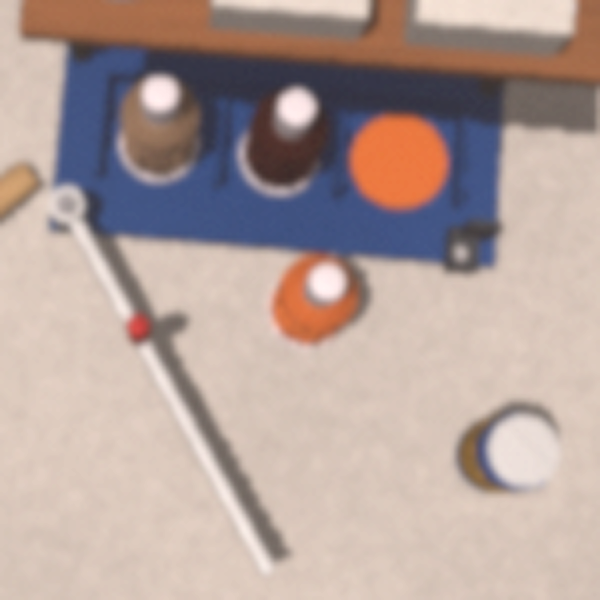

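View pics/scc.png

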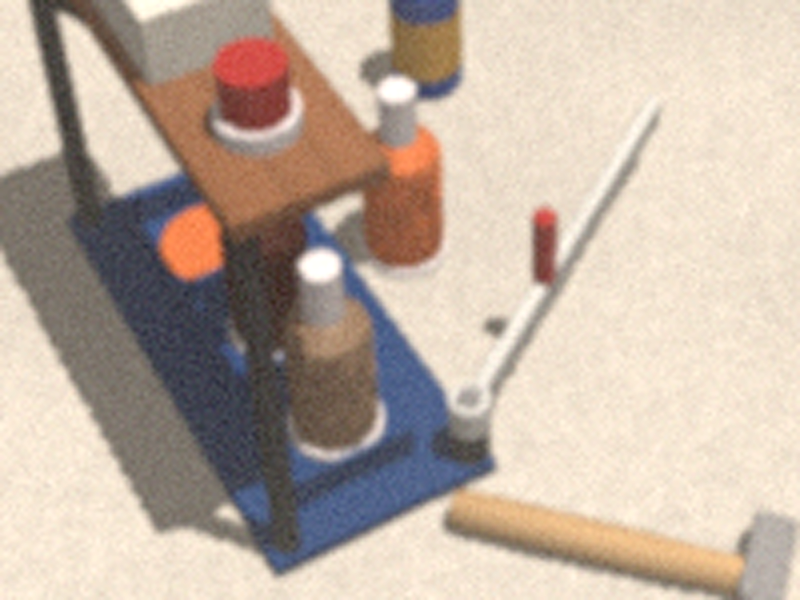

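Crops (4x): top – core top (326,281), pad (399,161), post (139,326), hinge (68,203), tip (268,566), tan core (160,95), brown (296,107), catch (462,250). Scene – core top (397,91), post top (545,215), hinge (470,398), tip (656,103), tan core (320,264).

```bash
python3 - <<'E'
from h import *
import pickle
np.set_printoptions(precision=1,suppress=True)
F=pickle.load(open('F0.pkl','rb'));T,S=F['top'],F['scene']
t=lambda x,y:(285+(x+.5)/4-.5,145+(y+.5)/4-.5)
s=lambda x,y:(200+(x+.5)/4-.5,160+(y+.5)/4-.5)
for n,a,b in(('core',(326,281),(397,91)),('post',(139,325),(545,214)),('hinge',(68,203),(470,398)),('tip',(268,568),(656,103)),('tan',(160,95),(320,264)),('can',(521,449),(427,-35))):
    print(n,*two(T,t(*a),S,s(*b)))
for n,a,z in(('core',(326,281),146),('post',(139,325),120),('hinge',(68,203),75),('tip',(268,568),62),('tan',(160,95),158),('brown',(296,107),158),('pad',(399,161),12),('catch',(462,250),62),('baseFL',(48,230),12),('baseFR',(494,265),12),('can',(521,449),110)): print(n,'top@z',z,onz(T,*t(*a),z))
for n,a,z in(('core',(397,91),146),('post',(545,214),120),('hinge',(470,398),70),('tip',(656,103),62),('tan',(320,264),158),('baseBL',(278,574),12),('baseFL',(495,465),12)): print(n,'sc@z',z,onz(S,*s(*a),z))
E
```

```text
core [539.3 -74.9 145.6] 1.1148766032606774
post [514.   46.8 120.9] 0.8057026801537437
hinge [607.2  97.4  63.5] 0.3728847333869603
tip [353.9 -39.3  60.5] 1.11059650549629
tan [661.5  31.9 158.2] 2.031273342272422
can [ 431.5 -203.   112.8] 0.7473596622348141
core top@z 146 [538.9 -74.5 146. ]
post top@z 120 [513.8  47.1 120. ]
hinge top@z 75 [605.1  96.7  75. ]
tip top@z 62 [354.4 -39.6  62. ]
tan top@z 158 [660.8  32.5 158. ]
brown top@z 158 [652.2 -56.4 158. ]
pad top@z 12 [ 648.  -145.9   12. ]
catch top@z 62 [ 572.6 -180.    62. ]
baseFL top@z 12 [597.2 114.5  12. ]
baseFR top@z 12 [ 569.5 -212.9   12. ]
can top@z 110 [ 431.9 -203.9  110. ]
core sc@z 146 [539.9 -75.  146. ]
post sc@z 120 [513.7  45.8 120. ]
hinge sc@z 70 [609.9 101.8  70. ]
tip sc@z 62 [354.6 -37.7  62. ]
tan sc@z 158 [662.1  30.9 158. ]
baseBL sc@z 12 [748.7 103.8  12. ]
baseFL sc@z 12 [601.8 115.   12. ]
```

>>> move_arm:
  motion:
    - [[0, 0, -30, -0.15, 88], [0, 0, -30, -0.15, 88], [0, 0, -30, -0.15, 88], [0, 0, -30, -0.15, 88], [0, 0, -30, -0.15, 88], [0, 0, -30, -0.15, 88], [0, 0, -30, -0.15, 88], [0, 0, -30, -0.15, 88], [0, 0, -30, -0.15, 88], [0, 0, -20, -0.15, 88]]

```text
clock: 1.15
tool_pos: [216.6, -586.3, 555.8]
tool_rot: [[-0.285, 0.959, 0.001], [0.959, 0.285, -0.002], [-0.002, 0.001, -1.0]]
force: [-0.2, -0.4, -0.5]
grip_width: 88.0
grasp_force: 0.0
```

>>> move_arm:
  motion:
    - [[23, 40, 0, -0.15, 88], [17, 43, 0, -0.15, 88], [10, 45, 0, -0.15, 88], [4, 46, 0, -0.15, 88], [-3, 46, 0, -0.15, 88], [-10, 45, 0, -0.15, 88], [-17, 43, 0, -0.15, 88], [-23, 40, 0, -0.15, 88], [-28, 36, 0, 0, 88], [-28, 36, 0, 0, 88]]

```text
clock: 2.15
tool_pos: [533.9, -250.7, 553.3]
tool_rot: [[-0.996, 0.088, -0.001], [0.088, 0.996, -0.0], [0.001, -0.0, -1.0]]
force: [0.6, -0.4, -0.4]
grip_width: 88.1
grasp_force: 0.0
```

>>> move_arm:
  motion:
    - [[-16, 42, 0, 0, 88], [-16, 42, 0, 0, 88], [-16, 42, 0, 0, 88], [-16, 42, 0, 0, 88], [-50, 0, 0, 0, 88], [-50, 0, 0, 0, 88], [-50, 0, 0, 0, 88], [-50, 0, 0, 0, 88], [-50, 0, 0, 0, 88], [-50, 0, 0, 0, 88]]

```text
clock: 3.15
tool_pos: [768.3, -111.4, 516.4]
tool_rot: [[-0.995, 0.102, 0.007], [0.102, 0.995, 0.004], [-0.007, 0.005, -1.0]]
force: [-0.4, 0.1, -0.6]
grip_width: 88.2
grasp_force: 0.0
```

```bash
python3 -c "
from cell import arm
import numpy as np
o=arm.get_obs();print(np.round(o['qpos'],3),o['clock'])"
```

```text
[ 0.158  0.972 -1.047  0.141  0.966  2.087  1.483] 3.15
```

>>> move_arm:
  motion:
    - [[0, 0, -50, 0, 88], [0, 0, -50, 0, 88], [0, 0, -50, 0, 88], [0, 0, -50, 0, 88], [0, 0, -50, 0, 88], [0, 0, -50, 0, 88], [0, 0, -50, 0, 88], [0, 0, -50, 0, 88], [0, 0, -50, 0, 88], [0, 0, -50, 0, 88]]

```text
clock: 4.15
tool_pos: [680.8, -104.4, 705.6]
tool_rot: [[-0.976, 0.098, 0.196], [0.096, 0.995, -0.022], [-0.197, -0.002, -0.98]]
force: [1.0, -0.3, 0.2]
grip_width: 87.7
grasp_force: 0.0
```

```bash
python3 -c "
from cell import arm
import numpy as np
o=arm.get_obs();print(np.round(o['qpos'],3),o['clock'])"
```

```text
[ 0.058  0.728  0.389  0.136 -0.344  2.089  1.597] 4.15
```

>>> move_arm:
  motion:
    - [[-25, 0, -43, 0, 88], [-25, 0, -43, 0, 88], [-25, 0, -43, 0, 88], [-25, 0, -43, 0, 88], [-25, 0, -43, 0, 88], [-25, 0, -43, 0, 88], [-25, 0, -43, 0, 88], [-25, 0, -43, 0, 88], [-25, 0, -43, 0, 88], [-25, 0, -43, 0, 88]]

```text
clock: 5.15
tool_pos: [563.8, -78.0, 878.8]
tool_rot: [[-0.884, 0.101, 0.456], [0.084, 0.995, -0.059], [-0.459, -0.014, -0.888]]
force: [0.2, 0.0, -0.4]
grip_width: 88.4
grasp_force: 0.0
```

```bash
python3 -c "
from cell import arm
import numpy as np
o=arm.get_obs();print(np.round(o['qpos'],3),o['clock'])"
```

```text
[-0.027  0.476  0.836  0.136 -0.692  2.089  1.62 ] 5.15
```

>>> move_arm:
  motion:
    - [[-25, 0, -43, 0, 88], [-25, 0, -43, 0, 88], [-25, 0, -43, 0, 88], [-25, 0, -43, 0, 88], [-25, 0, -43, 0, 88], [-25, 0, -43, 0, 88], [-25, 0, -43, 0, 88], [-25, 0, -43, 0, 88], [-25, 0, -43, 0, 88], [-25, 0, -43, 0, 88]]

```text
clock: 6.15
tool_pos: [401.6, -49.4, 1012.9]
tool_rot: [[-0.728, 0.107, 0.677], [0.064, 0.994, -0.088], [-0.683, -0.02, -0.73]]
force: [-1.2, 0.6, 0.3]
grip_width: 87.8
grasp_force: 0.0
```

```bash
python3 -c "
from cell import arm
import numpy as np
o=arm.get_obs();print(np.round(o['qpos'],3),o['clock'])"
```

```text
[-0.257  0.199  0.92   0.135 -0.549  2.089  1.596] 6.15
```

>>> move_arm:
  motion:
    - [[28, 0, 40, 0, 88], [28, 0, 40, 0, 88], [28, 0, 40, 0, 88], [28, 0, 40, 0, 88], [28, 0, 40, 0, 88], [28, 0, 40, 0, 88], [28, 0, 40, 0, 88], [28, 0, 40, 0, 88], [28, 0, 40, 0, 88], [28, 0, 40, 0, 88]]

```text
clock: 7.15
tool_pos: [404.9, -20.3, 696.4]
tool_rot: [[-0.739, 0.187, 0.647], [0.225, 0.974, -0.024], [-0.635, 0.128, -0.762]]
force: [0.9, -1.0, 0.1]
grip_width: 87.9
grasp_force: 0.0
```

```bash
cat >> h.py <<'E'
def to(p,n=None):
    o=arm.get_obs();R=np.array(o['tool_rot']);d=R.T@(np.array(p,float)-o['tool_pos']);print('need',d.round(1),'q',np.round(o['qpos'],2),'clk',o['clock'])
E
python3 -c "
from h import *
to([490,-74,330])"
```

```text
need [157.5 -83.2 335.6] q [-0.95 -0.35  0.41  1.74  0.54  1.14  0.73] clk 7.15
```

>>> move_arm:
  motion:
    - [[0, 0, 0, 0, 88], [16, -8, 33, 0, 88], [16, -8, 33, 0, 88], [16, -8, 33, 0, 88], [16, -8, 33, 0, 88], [16, -8, 33, 0, 88], [16, -8, 33, 0, 88], [16, -8, 33, 0, 88], [16, -8, 33, 0, 88], [16, -8, 33, 0, 88]]

```text
clock: 8.15
tool_pos: [458.2, -59.2, 444.5]
tool_rot: [[-0.75, 0.194, 0.632], [0.231, 0.973, -0.024], [-0.62, 0.128, -0.775]]
force: [-1.0, 0.0, 1.2]
grip_width: 88.0
grasp_force: 0.0
```

```bash
python3 -c "
from h import *
to([490,-74,330])"
```

```text
need [ 43.7 -22.9 109.2] q [-1.47 -0.18  1.33  2.32  0.99  0.31  0.37] clk 8.15
```

>>> move_arm:
  motion:
    - [[0, 0, 0, -0.1, 88], [0, 0, 0, -0.104, 88], [8, -3, 23, 0, 88], [8, -3, 23, 0, 88], [8, -3, 23, 0, 88], [8, -3, 23, 0, 88], [8, -2, 23, 0, 88], [0, 0, 0, 0, 88], [0, 0, 0, 0, 88], [0, 0, 0, 0, 88]]

```text
clock: 9.15
tool_pos: [461.5, -66.9, 373.6]
tool_rot: [[-0.779, 0.04, 0.625], [0.031, 0.999, -0.026], [-0.626, -0.001, -0.78]]
force: [0.4, -0.4, -0.3]
grip_width: 87.9
grasp_force: 0.0
```

```bash
python3 -c "
from h import *
import pickle
to([500,-74,330])
F={n:grab(n) for n in('scene','wrist','top')};pickle.dump(F,open('F1.pkl','wb'))
a=np.hstack([F['scene']['pixels'],F['wrist']['pixels']])
cv2.imwrite('pics/p1.png',cv2.convertScaleAbs(cv2.resize(np.vstack([F['scene']['pixels'][:,100:580],F['wrist']['pixels'][:,80:560]]),(360,600)),alpha=1.5))
cv2.imwrite('pics/w1.png',cv2.convertScaleAbs(F['wrist']['pixels'],alpha=1.5))
"
```

```text
need [-3.  -5.5 58.2] q [-1.9  -0.46  1.51  2.45  1.64  0.62 -0.11] clk 9.15
```

View pics/p1.png

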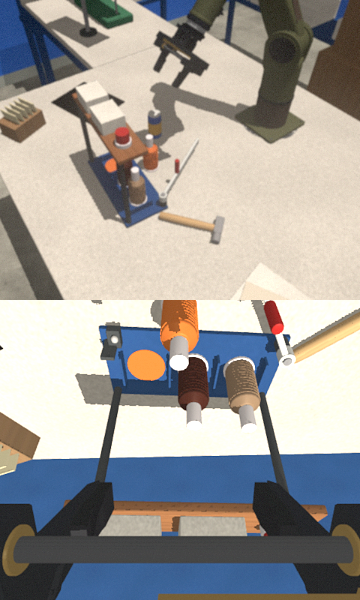

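Top half: arm leaning in correctly from the front, nothing disturbed. Wrist half: pad, orange cone, keeper post, both bystander cones all visible. But joints 2 and 3 sit at limits; I'll fit a kinematic model to find better postures.

```bash
cat > kin.py <<'E'
import numpy as np, itertools
from scipy.spatial.transform import Rotation as Ro
from scipy.optimize import least_squares
lo=np.array([-3.01,-.46,-1.47,.13,-1,.04,-2.66]);hi=np.array([3.01,2.08,1.51,2.56,4.14,2.09,2.66])
def fk(q,s,off,L):  # L: h,a,b,d,e(j4 offset),w(wrist offset)
    h,a,b,d,e,w=L; R=np.eye(3);p=np.array([0,0,h]);t=q*s+off
    for i,(ax,v) in enumerate(zip('zyzyzyz',([0,0,0],[0,0,a],[0,0,0],[0,0,b],[0,0,0],[w,0,d],[0,0,0]))):
        if i==3: p=p+R@[e,0,0]
        R=R@Ro.from_euler(ax,t[i]).as_matrix()
        if i==3: p=p+R@[-e,0,0]
        p=p+R@np.array(v,float)
    return p,R
D=[([1.251,.689,-.195,1.565,.157,.902,-.215],[216.569,-586.301,263.743],[[.938,.347,-.001],[.347,-.938,.001],[0,-.001,-1]]),
([.158,.972,-1.047,.141,.966,2.087,1.483],[768.3,-111.4,516.4],[[-.995,.102,.007],[.102,.995,.004],[-.007,.005,-1]]),
([.058,.728,.389,.136,-.344,2.089,1.597],[680.8,-104.4,705.6],[[-.976,.098,.196],[.096,.995,-.022],[-.197,-.002,-.98]]),
([-.027,.476,.836,.136,-.692,2.089,1.62],[563.8,-78,878.8],[[-.884,.101,.456],[.084,.995,-.059],[-.459,-.014,-.888]]),
([-.257,.199,.92,.135,-.549,2.089,1.596],[401.6,-49.4,1012.9],[[-.728,.107,.677],[.064,.994,-.088],[-.683,-.02,-.73]]),
([-.95,-.35,.41,1.74,.54,1.14,.73],[404.9,-20.3,696.4],[[-.739,.187,.647],[.225,.974,-.024],[-.635,.128,-.762]]),
([-1.47,-.18,1.33,2.32,.99,.31,.37],[458.2,-59.2,444.5],[[-.75,.194,.632],[.231,.973,-.024],[-.62,.128,-.775]]),
([-1.9,-.46,1.51,2.45,1.64,.62,-.11],[461.5,-66.9,373.6],[[-.779,.04,.625],[.031,.999,-.026],[-.626,-.001,-.78]])]
E
cat > fit.py <<'E'
from kin import *
D=[(np.array(q),np.array(p),np.array(R)) for q,p,R in D]
best=[]
def res(x,s):
    r=[]
    for q,p,R in D:
        P,Q=fk(q,s,x[6:],x[:6]);r+=list((P-p)/10)+list((Q-R).ravel()*20)
    return np.array(r)
for s in itertools.product([1,-1],[1],[1,-1],[1],[1,-1],[1],[1,-1]):
    for o1 in(0,1.57,3.14,-1.57):
        for o5 in (0,3.14,1.57,-1.57):
          x=np.r_[350,350,350,200,0,0,o1,0,0,0,o5,0,0]
          r=least_squares(res,x,args=(np.array(s),),max_nfev=40)
          best.append((r.cost,s,r.x))
best.sort(key=lambda b:b[0])
np.set_printoptions(precision=3,suppress=True)
for b in best[:3]:print(*b)
import pickle;pickle.dump(best[0],open('kin.pkl','wb'))
E
timeout 500 python3 fit.py
```

```text
11.10406385038454 (-1, 1, -1, 1, -1, 1, -1) [355.558 562.758 346.154 325.207  10.913  -1.812  -0.055  -0.027  -0.002
   0.015  -0.004   0.002   1.516]
11.104063850386527 (-1, 1, -1, 1, -1, 1, -1) [355.558 562.758 346.154 325.207  10.913  -1.812  -0.055  -0.027  -0.002
   0.015  -0.004   0.002   1.516]
11.10406385040122 (-1, 1, -1, 1, -1, 1, -1) [355.558 562.758 346.154 325.207  10.913  -1.813  -0.055  -0.027  -0.002
   0.015  -0.004   0.002   1.516]
```

```bash
cat > fit2.py <<'E'
from kin import *
D=[(np.array(q),np.array(p),np.array(R)) for q,p,R in D]
s=np.array([-1,1,-1,1,-1,1,-1])
off=lambda x:np.r_[0,0,0,0,0,0,np.pi/2] 
def res(x):
    r=[]
    for q,p,R in D:
        P,Q=fk(q,s,off(x),np.r_[x[:4],0,0]);r+=list((P-p)/10)+list((Q-R).ravel()*20)
    return np.array(r)
r=least_squares(res,[350,400,400,250],loss='soft_l1');print(r.x.round(1),r.cost)
for q,p,R in D:
    P,Q=fk(q,s,off(0),np.r_[r.x[:4],0,0]);print((P-p).round(1),np.degrees(Ro.from_matrix(Q.T@R).magnitude()).round(2))
E
python3 fit2.py
```

```text
[363.6 569.2 347.3 329. ] 29.756682353249424
[44.4 12.9 -4.9] 0.13
[-0.9 33.9 12.6] 0.05
[ 21.4  42.2 -11.9] 0.06
[ 33.5  36.1 -10.2] 0.06
[32.3 37.7  0.1] 0.08
[-11.9  29.8   3.4] 0.28
[-6.1 23.9  1.2] 0.57
[-7.4 16.2  9.4] 0.32
```

```bash
cat > kin2.py <<'E'
from kin import *
s=np.array([-1,1,-1,1,-1,1,-1])
def frames(q):
    t=np.array(q)*s+np.array([0]*6+[np.pi/2]);R=np.eye(3);o=[R]
    for ax,v in zip('zyzyzyz',t):
        c,n=np.cos(v),np.sin(v)
        R=R@(np.array([[c,-n,0],[n,c,0],[0,0,1]]) if ax=='z' else np.array([[c,0,n],[0,1,0],[-n,0,c]]));o.append(R)
    return o
def row(q):
    f=frames(q);return np.hstack([f[0][:,2:],f[1][:,:2],f[3],f[5],f[6][:,[0,2]]]),f[7]
A=np.vstack([row(q)[0] for q,_,_ in D]);b=np.hstack([p for _,p,_ in D])
x0=np.array([363,0,0,0,0,450,0,0,450,0,300.]) if 0 else np.array([363,0,0,0,0,569,0,0,347,0,329.])
lam=.15
V=x0+np.linalg.solve(A.T@A+lam**2*np.eye(11),A.T@(b-A@x0))
def FK(q):
    M,R=row(q);return M@V,R
if __name__=='__main__':
    np.set_printoptions(precision=1,suppress=True);print(V);print((A@V-b).reshape(-1,3))
E
python3 kin2.py
```

```text
[351.6   1.3 -17.   -0.2 -28.1 562.4  -1.7  -0.8 344.    0.2 306. ]
[[ 0.9 -1.1  1. ]
 [-0.6  0.8 -0.3]
 [-0.7  0.2  0. ]
 [ 0.   0.9  0. ]
 [ 1.1  0.9  0.1]
 [ 0.8 -2.2  0.1]
 [-1.2 -1.9 -1. ]
 [ 0.8  2.4  0.3]]
```

```bash
cat > ik.py <<'E'
from kin2 import *
def Rl(L,az):
    z=np.array([np.sin(L)*np.cos(az),np.sin(L)*np.sin(az),-np.cos(L)]);y=np.array([-np.sin(az),np.cos(az),0]);return np.c_[np.cross(y,z),y,z]
mid=(lo+hi)/2;hr=(hi-lo)/2
def ik(p,R,q0,w=.02):
    def f(q):
        P,Q=FK(q);return np.r_[(P-p)/50,(Q-R).ravel()*3,w*np.maximum(0,abs(q-mid)/hr-.7)*10]
    r=least_squares(f,np.clip(q0,lo+1e-3,hi-1e-3),bounds=(lo,hi),max_nfev=60);P,Q=FK(r.x)
    return r.x,np.linalg.norm(P-p),np.degrees(np.arccos(np.clip((np.trace(Q.T@R)-1)/2,-1,1))),(1-(abs(r.x-mid)/hr)).min()
if __name__=='__main__':
    rng=np.random.default_rng(0);np.set_printoptions(precision=2,suppress=True)
    for L in(20,28,34,39,45):
        for nm,g in(('cone',[539,-75,130]),('lift',[539,-75,180]),('bay',[647,-145,145]),('post',[530,30,95])):
            R=Rl(np.radians(L),-.05);p=np.array(g)-6*R[:,2]
            S=[ik(p,R,rng.uniform(lo,hi)) for _ in range(14)]
            S=[x for x in S if x[1]<2 and x[2]<.5];S.sort(key=lambda x:-x[3])
            print(L,nm,len(S),[(x[0],round(x[3],2)) for x in S[:2]])
E
timeout 550 python3 ik.py
```

```text
20 cone 8 [(array([ 0.64,  0.95, -1.02,  2.22,  1.77,  0.79, -0.1 ]), np.float64(0.28)), (array([ 0.64,  0.95, -1.02,  2.22,  1.77,  0.79, -0.1 ]), np.float64(0.28))]
20 lift 9 [(array([ 0.62,  0.79, -0.93,  2.19,  1.59,  0.63,  0.03]), np.float64(0.31)), (array([ 0.45,  0.7 , -0.63,  2.19,  1.64,  0.4 , -0.03]), np.float64(0.3))]
20 bay 7 [(array([ 0.68,  0.97, -0.94,  1.86,  1.43,  0.69,  0.46]), np.float64(0.36)), (array([ 0.5 ,  0.85, -0.56,  1.87,  1.24,  0.39,  0.55]), np.float64(0.34))]
20 post 8 [(array([ 0.39,  1.04, -1.02,  2.27,  1.86,  0.94, -0.42]), np.float64(0.24)), (array([ 0.39,  1.04, -1.02,  2.27,  1.86,  0.94, -0.42]), np.float64(0.24))]
28 cone 9 [(array([ 0.64,  0.98, -1.03,  2.34,  2.08,  0.89, -0.39]), np.float64(0.18)), (array([ 0.64,  0.98, -1.03,  2.34,  2.08,  0.89, -0.39]), np.float64(0.18))]
28 lift 11 [(array([ 0.66,  0.85, -1.03,  2.31,  1.95,  0.77, -0.3 ]), np.float64(0.21)), (array([ 0.66,  0.85, -1.03,  2.31,  1.95,  0.77, -0.3 ]), np.float64(0.21))]
28 bay 9 [(array([ 0.67,  0.94, -0.86,  1.98,  1.82,  0.58,  0.07]), np.float64(0.41)), (array([ 0.
[... 1376 characters left out ...]
.59]), np.float64(0.35))]
39 post 8 [(array([ 0.3 ,  1.2 , -1.03,  2.53,  2.32,  1.45, -0.87]), np.float64(0.02)), (array([ 0.3 ,  1.2 , -1.03,  2.53,  2.32,  1.45, -0.87]), np.float64(0.02))]
45 cone 7 [(array([ 0.65,  1.21, -1.14,  2.56,  2.46,  1.42, -0.61]), np.float64(0.0)), (array([ 0.65,  1.21, -1.14,  2.56,  2.46,  1.42, -0.61]), np.float64(0.0))]
45 lift 11 [(array([ 0.62,  1.  , -1.03,  2.56,  2.46,  1.22, -0.74]), np.float64(0.0)), (array([ 0.62,  1.  , -1.03,  2.56,  2.46,  1.22, -0.74]), np.float64(0.0))]
45 bay 8 [(array([ 0.78,  1.1 , -1.02,  2.2 ,  2.47,  0.92, -0.39]), np.float64(0.3)), (array([ 0.78,  1.1 , -1.02,  2.2 ,  2.47,  0.92, -0.4 ]), np.float64(0.3))]
45 post 0 []
```

```bash
cat > sim.py <<'E'
from ik import *
vm=np.array([2.57,2.57,3.14,3.14,3.14,3.14,3.14])*.07
def step(q,r,wr=300,reg=8.):
    P,R=FK(q);p=P+R@np.array(r[:3]);T=R@Ro.from_rotvec([0,0,r[3]]).as_matrix()
    def f(x):
        a,B=FK(x);return np.r_[a-p,wr*Ro.from_matrix(B.T@T).as_rotvec(),reg*(x-q)]
    L=np.maximum(lo,q-vm);H=np.minimum(hi,q+vm)
    return least_squares(f,np.clip(q,L+1e-6,H-1e-6),bounds=(L,H),max_nfev=30).x
def run(q,rows,**k):
    for r in rows:q=step(q,r,**k)
    return q
def show(q):
    P,R=FK(q);print('q',q.round(2),'P',P.round(0),'lean',np.degrees(np.arccos(-R[2,2])).round(1),'roll',R[2,1].round(2),'yaw',R[0,1].round(2))
if __name__=='__main__':
    Q=[np.array(d[0]) for d in D]
    for wr in(200,600):
      for reg in(1,15):
        print(wr,reg)
        show(run(Q[1],[[0,0,-50,0]]*10,wr=wr,reg=reg)); show(run(Q[4],[[28,0,40,0]]*10,wr=wr,reg=reg))
    print('true');show(Q[2]);show(Q[5])
E
timeout 300 python3 sim.py
```

```text
200 1
q [-0.02  0.44  0.89  0.13 -0.74  1.99  1.62] P [570. -85. 919.] lean 35.8 roll -0.02 yaw 0.11
q [-0.39 -0.19  0.27  2.01  0.22  0.79  1.26] P [401. -53. 557.] lean 31.4 roll -0.0 yaw 0.09
200 15
q [ 0.14  0.4  -0.82  0.13  0.77  2.03  1.5 ] P [569. -84. 918.] lean 35.9 roll -0.02 yaw 0.11
q [-0.62 -0.22  0.43  2.    0.29  0.84  1.17] P [399. -52. 559.] lean 30.4 roll 0.0 yaw 0.08
600 1
q [-0.02  0.45  0.32  0.38 -0.2   2.09  1.6 ] P [556. -83. 802.] lean 13.6 roll -0.0 yaw 0.1
q [-0.43 -0.13  0.38  1.94  0.24  0.64  1.29] P [474. -72. 592.] lean 40.1 roll -0.01 yaw 0.1
600 15
q [-0.02  0.45  0.32  0.38 -0.2   2.09  1.6 ] P [556. -83. 802.] lean 13.6 roll -0.0 yaw 0.1
q [-0.58 -0.14  0.49  1.93  0.3   0.66  1.24] P [474. -72. 594.] lean 40.0 roll -0.01 yaw 0.1
true
q [ 0.06  0.73  0.39  0.14 -0.34  2.09  1.6 ] P [ 680. -104.  706.] lean 11.3 roll -0.0 yaw 0.1
q [-0.95 -0.35  0.41  1.74  0.54  1.14  0.73] P [406. -22. 696.] lean 40.2 roll 0.13 yaw 0.19
```

```bash
cat > s2.py <<'E'
from sim import *
q0=np.array(D[7][0])
def follow(q,wps,step_mm,**k):
    n=0
    for w in wps:
        for _ in range(25):
            P,R=FK(q);d=np.array(w)-P;l=np.linalg.norm(d)
            if l<8:break
            q=step(q,np.r_[R.T@d*min(1,step_mm/l),0],**k);n+=1
        print(n,end=' ');show(q)
    return q
for wps in([[620,-80,550],[640,-80,450],[540,-75,300],[535,-75,140]],
           [[450,-60,800],[500,-70,880],[640,-80,650],[640,-80,450],[540,-75,300],[535,-75,140]],
           [[420,-55,1000],[600,-70,800],[640,-80,450],[540,-75,300],[535,-75,140]]):
    print('---')
    follow(q0,wps,40,wr=400,reg=5)
E
timeout 400 python3 s2.py
```

```text
---
11 q [-1.96 -0.46  1.51  1.81  1.01  0.83  0.72] P [613. -79. 553.] lean 41.7 roll -0.01 yaw 0.05
36 q [-1.96 -0.46  1.51  2.13  1.54  0.72  0.12] P [587. -73. 493.] lean 50.0 roll -0.04 yaw 0.08
61 q [-1.97 -0.46  1.51  2.42  1.61  0.73 -0.13] P [476. -66. 383.] lean 39.7 roll -0.04 yaw 0.08
86 q [-2.01 -0.46  1.51  2.56  1.59  0.73 -0.24] P [412. -58. 337.] lean 33.4 roll -0.04 yaw 0.08
---
11 q [-1.45 -0.37  0.74  1.33  0.67  1.51  1.02] P [450. -60. 800.] lean 39.1 roll 0.0 yaw 0.04
14 q [-1.85 -0.28  1.2   0.9   0.64  1.68  1.23] P [500. -70. 880.] lean 39.1 roll 0.0 yaw 0.04
21 q [-2.06 -0.46  1.51  1.46  0.83  1.11  0.97] P [638. -80. 650.] lean 39.2 roll 0.0 yaw 0.04
46 q [-1.96 -0.46  1.51  2.12  1.53  0.72  0.13] P [587. -73. 493.] lean 49.7 roll -0.04 yaw 0.08
71 q [-1.97 -0.46  1.51  2.42  1.61  0.73 -0.13] P [476. -66. 383.] lean 39.7 roll -0.04 yaw 0.08
96 q [-2.01 -0.46  1.51  2.56  1.59  0.73 -0.24] P [412. -58. 337.] lean 33.4 roll -0.04 yaw 0.08
---
17 q [-2.16 -0.18  1.38  0.39  0.75  2.03  1.41] P [417. -55. 993.] lean 42.5 roll 0.01 yaw 0.04
24 q [-2.05 -0.44  1.26  1.12  0.88  1.47  1.06] P [600. -70. 800.] lean 42.3 roll 0.01 yaw 0.04
49 q [-1.96 -0.46  1.51  2.12  1.53  0.71  0.14] P [587. -73. 493.] lean 49.6 roll -0.04 yaw 0.08
74 q [-1.97 -0.46  1.51  2.42  1.61  0.73 -0.13] P [476. -66. 383.] lean 39.7 roll -0.04 yaw 0.09
99 q [-2.01 -0.46  1.51  2.56  1.59  0.73 -0.24] P [412. -58. 337.] lean 33.4 roll -0.04 yaw 0.08
```

```bash
cat > s3.py <<'E'
from sim import *
import sys
def go(q,w,sm,m=18,**k):
    for n in range(m):
        P,R=FK(q);d=np.array(w)-P;l=np.linalg.norm(d)
        if l<10:break
        q=step(q,np.r_[R.T@d*min(1,sm/l),0],**k)
    return q,n
from multiprocessing import Pool
q0=np.array(D[7][0])
def trial(sd):
    g=np.random.default_rng(sd);w=np.array([g.uniform(150,650),g.uniform(-600,500),g.uniform(500,1000)])
    q,n=go(q0,w,45,wr=400,reg=5);q2,n2=go(q,[620,-80,520],45,wr=400,reg=5)
    return w,q,n,q2,n2
if __name__=='__main__':
    with Pool() as p: out=p.map(trial,range(64))
    for w,q,n,q2,n2 in out:
        if q2[1]>0.1: print(w.round(0),n,n2,end=' ');show(q2)
E
nproc; export OMP_NUM_THREADS=1; time timeout 560 python3 s3.py
```

```text
4
[ 193. -340.  901.] 16 14 q [-0.55  0.27  0.81  1.81 -0.54  0.51  2.08] P [620. -80. 520.] lean 38.7 roll -0.01 yaw 0.06
[463. 387. 888.] 16 14 q [-0.36  0.24  0.56  1.81 -0.43  0.49  1.99] P [620. -80. 520.] lean 38.8 roll 0.0 yaw 0.04
[313. 486. 659.] 14 15 q [-0.55  0.26  0.78  1.83 -0.49  0.46  2.02] P [620. -79. 520.] lean 40.1 roll -0.02 yaw 0.08
[214. -51. 801.] 12 11 q [ 0.13  0.22 -0.1   1.75  0.07  0.53  1.52] P [620. -80. 520.] lean 36.7 roll -0.01 yaw 0.05
[360. 418. 637.] 13 14 q [-0.57  0.27  0.81  1.83 -0.52  0.46  2.04] P [620. -80. 520.] lean 39.9 roll -0.02 yaw 0.08
[290. -93. 561.] 8 8 q [-0.34  0.25  0.48  1.74 -0.14  0.57  1.69] P [620. -80. 520.] lean 34.8 roll -0.05 yaw 0.08
[ 315. -154.  787.] 11 10 q [-0.51  0.26  0.74  1.82 -0.49  0.49  2.04] P [620. -80. 520.] lean 39.1 roll -0.02 yaw 0.06
[ 230. -600.  608.] 17 14 q [-0.72  0.31  0.72  1.82  0.59  0.55  0.83] P [618. -82. 520.] lean 44.8 roll -0.28 yaw 0.32
[175. -43. 760.] 14 11 q [ 0.41  0.28 -0.5   1.61  0.27  0.8   1.34] P [612. -79. 524.] lean 28.4 roll -0.01 yaw 0.05
[ 268. -128.  546.] 9 8 q [-0.27  0.25  0.36  1.71 -0.    0.62  1.55] P [620. -80. 520.] lean 33.5 roll -0.07 yaw 0.1
[230.  29. 689.] 11 10 q [-0.35  0.25  0.5   1.74 -0.19  0.58  1.75] P [620. -80. 520.] lean 34.8 roll -0.04 yaw 0.07
[ 240. -162.  947.] 14 13 q [-0.48  0.26  0.72  1.81 -0.51  0.5   2.06] P [620. -80. 520.] lean 38.8 roll -0.01 yaw 0.05
[ 211. -316.  703.] 13 12 q [-0.37  0.23  0.51  1.81 -0.21  0.45  1.74] P [620. -80. 520.] lean 39.0 roll -0.03 yaw 0.09
[261. -30. 540.] 9 8 q [-0.19  0.24  0.28  1.73 -0.02  0.59  1.58] P [620. -80. 520.] lean 34.4 roll -0.05 yaw 0.08
[455. 223. 890.] 13 11 q [-0.57  0.28  0.86  1.82 -0.64  0.53  2.18] P [619. -78. 523.] lean 39.2 roll 0.0 yaw 0.04
real	0m9.609s
user	0m31.490s
sys	0m0.162s
```

```bash
cat > s4.py <<'E'
from s3 import *
for w in([290,-93,561],[261,-60,560],[230,-50,650],[214,-51,801]):
  for wr,reg in((400,5),(700,10)):
    print('---',w,wr)
    q=q0
    for t in(w,[620,-80,520],[560,-75,330],[535,-75,140]):
        q,n=go(q,t,45,wr=wr,reg=reg);print(n,end=' ');show(q)
E
timeout 560 python3 s4.py
```

```text
--- [290, -93, 561] 400
8 q [-0.46 -0.46  0.24  2.14  0.4   0.9   1.12] P [294. -92. 560.] lean 34.8 roll -0.05 yaw 0.08
8 q [-0.34  0.25  0.48  1.74 -0.14  0.58  1.69] P [620. -80. 520.] lean 34.8 roll -0.05 yaw 0.08
5 q [-0.17  0.38  0.25  2.17 -0.67  0.04  2.2 ] P [563. -75. 337.] lean 32.7 roll -0.05 yaw 0.08
7 q [-0.04  0.73  0.11  2.15 -1.    0.04  2.53] P [539. -75. 144.] lean 14.1 roll -0.03 yaw 0.07
--- [290, -93, 561] 700
9 q [-0.28 -0.46  0.21  2.17  0.25  0.8   1.35] P [291. -93. 561.] lean 37.0 roll -0.02 yaw 0.06
8 q [-0.24  0.23  0.37  1.77 -0.19  0.51  1.75] P [620. -80. 520.] lean 37.0 roll -0.02 yaw 0.06
7 q [-0.04  0.37  0.12  2.17 -1.    0.04  2.57] P [563. -76. 337.] lean 33.1 roll -0.01 yaw 0.05
12 q [ 0.07  0.72  0.01  2.14 -1.    0.04  2.6 ] P [541. -76. 146.] lean 14.7 roll 0.02 yaw 0.04
--- [261, -60, 560] 400
9 q [-0.28 -0.46  0.05  2.15  0.3   0.93  1.16] P [269. -59. 559.] lean 33.1 roll -0.06 yaw 0.08
8 q [-0.18  0.24  0.26  1.71  0.    0.63  1.56] P [620. -80. 520.] lean 33.1 roll -0.06 yaw 0.08
5 q [-0.12  0.38  0.18  2.17  0.21  0.04  1.33] P [562. -7
[... 1492 characters left out ...]

11 q [ 0.13  0.22 -0.1   1.75  0.07  0.53  1.52] P [620. -80. 520.] lean 36.7 roll -0.01 yaw 0.05
5 q [ 0.1   0.37 -0.06  2.17  0.55  0.04  1.03] P [563. -76. 339.] lean 33.0 roll -0.0 yaw 0.04
6 q [ 0.42  0.78 -0.57  2.2   1.87  0.38 -0.23] P [537. -75. 142.] lean 19.1 roll 0.02 yaw 0.03
--- [214, -51, 801] 700
12 q [ 0.24 -0.46 -0.03  1.45 -0.11  1.5   1.7 ] P [216. -52. 803.] lean 37.6 roll -0.0 yaw 0.04
11 q [ 0.17  0.22 -0.14  1.77  0.07  0.5   1.52] P [620. -80. 520.] lean 37.6 roll -0.0 yaw 0.04
7 q [ 0.16  0.37 -0.13  2.17  0.99  0.04  0.6 ] P [563. -76. 337.] lean 33.3 roll 0.01 yaw 0.04
6 q [ 0.55  0.86 -0.8   2.33  2.21  0.66 -0.53] P [538. -75. 149.] lean 28.0 roll 0.01 yaw 0.03
```

```bash
cat > s5.py <<'E'
from s3 import *
W1=[[290,-93,561],[261,-60,560],[230,-50,650],[214,-51,801]]
def sgo(q,w,sm,spin,m=18,**k):
    tot=0
    for n in range(m):
        P,R=FK(q);d=np.array(w)-P;l=np.linalg.norm(d)
        s=np.clip(spin-tot,-.15,.15)
        if l<10 and abs(s)<.01:break
        q=step(q,np.r_[R.T@d*min(1,sm/max(l,1)),s],**k);tot+=s
    return q,n
def trial(sd):
    g=np.random.default_rng(sd);w1=W1[g.integers(4)] if g.random()<.6 else [g.uniform(200,320),g.uniform(-120,60),g.uniform(540,800)]
    w2=[g.uniform(450,720),g.uniform(-450,350),g.uniform(430,700)];sp=g.choice([0,0,-.6,.6,1.2,-1.2]);out=[]
    for wr,reg in((400,5),(700,10)):
        q,n=go(q0,w1,45,wr=wr,reg=reg);q,n2=sgo(q,w2,45,sp,wr=wr,reg=reg);q,n3=sgo(q,[570,-75,330],45,-sp,wr=wr,reg=reg);qa=q
        q,n4=go(q,[535,-75,140],45,wr=wr,reg=reg);P,R=FK(q)
        out.append((n+n2+n3+n4,np.degrees(np.arccos(-R[2,2])),np.linalg.norm(P-[535,-75,140]),abs(R[2,1]),q))
    return w1,w2,sp,out
if __name__=='__main__':
    with Pool() as p: o=p.map(trial,range(700))
    good=[t for t in o if all(u[1]>25 and u[2]<15 and u[1]<42 for u in t[3])]
    good.sort(key=lambda t:-min(u[1] for u in t[3])+.3*max(u[0] for u in t[3]))
    print(len(good))
    for t in good[:14]:print(np.round(t[0]),np.round(t[1]),t[2],[(u[0],round(u[1],1),round(u[3],2),u[4].round(2)[[2,4]]) for u in t[3]])
E
time timeout 570 python3 s5.py
```

```text
169
[235.  26. 797.] [510. 203. 441.] 1.2 [(36, np.float64(37.5), np.float64(0.01), array([-0.75,  2.57])), (36, np.float64(38.1), np.float64(0.01), array([-0.74,  2.58]))]
[214 -51 801] [636. 101. 609.] 1.2 [(37, np.float64(37.6), np.float64(0.02), array([-1.15,  2.32])), (37, np.float64(38.3), np.float64(0.02), array([-1.13,  2.34]))]
[214 -51 801] [497. 242. 688.] 0.6 [(38, np.float64(38.1), np.float64(0.04), array([-1.16,  2.33])), (39, np.float64(38.5), np.float64(0.02), array([-1.17,  2.33]))]
[214 -51 801] [631. 117. 547.] 1.2 [(37, np.float64(37.5), np.float64(0.03), array([-1.12,  2.34])), (38, np.float64(38.6), np.float64(0.02), array([-1.12,  2.36]))]
[214 -51 801] [673. 168. 523.] 1.2 [(39, np.float64(37.9), np.float64(0.04), array([-1.05,  2.41])), (40, np.float64(38.8), np.float64(0.03), array([-1.16,  2.34]))]
[214 -51 801] [451.  83. 469.] 0.6 [(34, np.float64(36.4), np.float64(0.02), array([-1.06,  2.34])), (35, np.float64(37.6), np.float64(0.01), array([-1.06,  2.36]))]
[214 -51 801] [580. 179. 477.] 0.0 [(36, np.float64(36.5), np.float64(0.01), array([-0.91,  2.4 ]
[... 584 characters left out ...]
702.] [578. 229. 458.] 1.2 [(35, np.float64(36.0), np.float64(0.05), array([-1.06,  2.36])), (35, np.float64(37.4), np.float64(0.03), array([-0.96,  2.45]))]
[253.  35. 721.] [475. 330. 636.] 1.2 [(36, np.float64(36.2), np.float64(0.01), array([-0.93,  2.41])), (36, np.float64(37.4), np.float64(0.0), array([-0.93,  2.43]))]
[214 -51 801] [574. 212. 468.] 0.0 [(37, np.float64(36.5), np.float64(0.01), array([-0.89,  2.41])), (37, np.float64(37.3), np.float64(0.0), array([-0.92,  2.43]))]
[214 -51 801] [548.  65. 497.] 1.2 [(37, np.float64(36.5), np.float64(0.05), array([-1.06,  2.36])), (37, np.float64(37.4), np.float64(0.03), array([-1.02,  2.4 ]))]
real	3m36.108s
user	13m54.738s
sys	0m0.193s
```

>>> move_arm:
  motion:
    - [[-6, 0, -44, 0, 88], [-6, 0, -44, 0, 88], [-6, 0, -44, 0, 88], [-6, 0, -44, 0, 88], [-6, 1, -44, 0, 88], [-6, 1, -44, 0, 88], [-6, 1, -44, 0, 88], [-6, 1, -44, 0, 88], [-6, 1, -44, 0, 88], [-6, 1, -44, 0, 88]]

```text
clock: 10.3
tool_pos: [289.2, -66.5, 657.9]
tool_rot: [[-0.784, 0.063, 0.618], [0.048, 0.998, -0.041], [-0.619, -0.003, -0.785]]
force: [0.3, -0.9, 0.8]
grip_width: 88.0
grasp_force: 0.0
```

```bash
cat > chk.py <<'E'
from s3 import *
from cell import arm
def cur():
    o=arm.get_obs();q=np.array(o['qpos']);P,R=FK(q);print('clk',o['clock'],'q',q.round(2),'model err',(P-o['tool_pos']).round(1),'pos',np.round(o['tool_pos'],1));show(q);return q,o
def plan(q,wps,sm=45):
    for wr,reg in((400,5),(700,10)):
        x=q
        for t in wps: x,n=go(x,t,sm,wr=wr,reg=reg);print(n,end=' ');show(x)
E
python3 - <<'E'
from chk import *
q,o=cur();plan(q,[[214,-51,801],[575,195,470],[570,-75,330],[535,-75,140]]);print('direct');plan(q,[[575,195,470],[570,-75,330],[535,-75,140]])
from h import to
to([214,-51,801]);to([575,195,470])
E
```

```text
clk 10.3 q [-0.19 -0.46  0.08  1.9   0.17  1.04  1.37] model err [3.2 0.4 1.4] pos [289.2 -66.5 657.9]
q [-0.19 -0.46  0.08  1.9   0.17  1.04  1.37] P [292. -66. 659.] lean 38.3 roll -0.0 yaw 0.06
4 q [ 0.41 -0.46 -0.06  1.46 -0.2   1.5   1.8 ] P [214. -51. 801.] lean 37.7 roll -0.0 yaw 0.06
13 q [ 0.25  0.39 -1.15  1.87  1.12  0.88  0.11] P [570. 191. 475.] lean 37.5 roll 0.05 yaw 0.01
7 q [ 0.79  0.56 -1.05  2.19  1.75  0.47 -0.07] P [570. -75. 330.] lean 37.4 roll 0.04 yaw 0.01
5 q [ 0.71  1.09 -1.11  2.46  2.35  1.07 -0.52] P [535. -75. 140.] lean 37.4 roll 0.05 yaw 0.01
4 q [ 0.44 -0.46 -0.07  1.46 -0.22  1.5   1.83] P [215. -51. 801.] lean 37.9 roll -0.0 yaw 0.06
14 q [ 0.22  0.43 -1.17  1.86  1.17  0.96  0.04] P [575. 195. 470.] lean 37.9 roll 0.02 yaw 0.03
7 q [ 0.78  0.58 -1.1   2.2   1.76  0.56 -0.11] P [570. -75. 330.] lean 37.9 roll 0.02 yaw 0.03
5 q [ 0.68  1.09 -1.11  2.47  2.34  1.14 -0.55] P [535. -75. 140.] lean 37.9 roll 0.02 yaw 0.03
direct
10 q [-0.35  0.27 -0.33  1.87  0.89  0.67  0.24] P [575. 195. 470.] lean 38.2 roll -0.0 yaw 0.06
7 q [ 0.39  0.42 -0.49  2.21  1.97  0.26 -0.39] P [570. -75. 330.] lean 37.1 roll -0.01 yaw 0.06
5 q [ 0.49  0.95 -0.77  2.47  2.5   0.98 -0.84] P [535. -75. 140.] lean 37.0 roll -0.01 yaw 0.06
10 q [-0.35  0.27 -0.33  1.87  0.89  0.67  0.24] P [575. 195. 470.] lean 38.2 roll -0.0 yaw 0.06
7 q [ 0.4   0.42 -0.5   2.21  1.98  0.26 -0.4 ] P [571. -74. 332.] lean 37.3 roll -0.01 yaw 0.06
5 q [ 0.5   0.95 -0.77  2.47  2.5   0.99 -0.84] P [535. -75. 140.] lean 37.3 roll -0.01 yaw 0.06
need [ -28.9   10.3 -159.5] q [-0.19 -0.46  0.08  1.9   0.17  1.04  1.37] clk 10.3
need [-95.3 279.4 313.3] q [-0.19 -0.46  0.08  1.9   0.17  1.04  1.37] clk 10.3
```

Direct to the second waypoint works in the model; do that.

>>> move_arm:
  motion:
    - [[-10, 28, 32, 0, 88], [-10, 28, 32, 0, 88], [-10, 28, 32, 0, 88], [-10, 28, 32, 0, 88], [-10, 28, 32, 0, 88], [-10, 28, 31, 0, 88], [-10, 28, 31, 0, 88], [-10, 28, 31, 0, 88], [-10, 28, 31, 0, 88], [-5, 27, 30, 0, 88]]

```text
clock: 11.3
tool_pos: [577.7, 195.0, 466.3]
tool_rot: [[-0.785, 0.064, 0.617], [0.049, 0.998, -0.042], [-0.618, -0.002, -0.786]]
force: [0.4, -0.5, -0.0]
grip_width: 88.1
grasp_force: 0.0
```

```bash
python3 - <<'E'
from chk import *
q,o=cur();print(np.round(o['tool_rot'],3));plan(q,[[570,-75,330],[535,-75,140]])
plan(q,[[565,-75,340]],30)
from h import to
to([565,-75,340])
E
```

```text
clk 11.3 q [-0.26  0.3  -0.45  1.86  0.94  0.7   0.2 ] model err [3.5 1.3 1.5] pos [577.7 195.  466.3]
q [-0.26  0.3  -0.45  1.86  0.94  0.7   0.2 ] P [581. 196. 468.] lean 38.2 roll -0.0 yaw 0.06
[[-0.785  0.064  0.617]
 [ 0.049  0.998 -0.042]
 [-0.618 -0.002 -0.786]]
7 q [ 0.46  0.43 -0.59  2.21  1.96  0.31 -0.38] P [570. -75. 330.] lean 37.6 roll -0.0 yaw 0.07
5 q [ 0.52  0.97 -0.82  2.48  2.48  1.02 -0.81] P [535. -75. 140.] lean 37.6 roll -0.0 yaw 0.07
7 q [ 0.47  0.44 -0.6   2.22  1.97  0.31 -0.38] P [570. -75. 330.] lean 37.8 roll -0.0 yaw 0.07
5 q [ 0.52  0.97 -0.82  2.48  2.48  1.03 -0.81] P [535. -75. 140.] lean 37.7 roll -0.0 yaw 0.07
10 q [ 0.4   0.4  -0.5   2.22  2.01  0.25 -0.43] P [565. -74. 340.] lean 38.1 roll -0.0 yaw 0.06
10 q [ 0.4   0.39 -0.5   2.22  2.    0.25 -0.43] P [565. -74. 341.] lean 38.0 roll -0.0 yaw 0.06
need [  74.7 -270.   102.7] q [-0.26  0.3  -0.45  1.86  0.94  0.7   0.2 ] clk 11.3
```

>>> move_arm:
  motion:
    - [[7, -27, 10, 0, 88], [7, -27, 10, 0, 88], [7, -27, 10, 0, 88], [7, -27, 10, 0, 88], [8, -27, 10, 0, 88], [8, -27, 10, 0, 88], [8, -27, 10, 0, 88], [8, -27, 11, 0, 88], [8, -27, 11, 0, 88], [8, -27, 11, 0, 88]]

```text
clock: 12.3
tool_pos: [564.3, -67.4, 344.7]
tool_rot: [[-0.783, 0.062, 0.619], [0.046, 0.998, -0.041], [-0.62, -0.004, -0.785]]
force: [0.6, -1.1, -1.0]
grip_width: 88.2
grasp_force: 0.0
```

```bash
python3 - <<'E'
from chk import *
from h import *
import pickle
q,o=cur();print(np.round(o['tool_rot'],3));plan(q,[[535,-75,140]],25)
F={'wrist':grab('wrist')};pickle.dump(F,open('F2.pkl','wb'))
cv2.imwrite('pics/w2.png',cv2.convertScaleAbs(F['wrist']['pixels'],alpha=1.3))
F1=pickle.load(open('F1.pkl','rb'))
for f in(F1['wrist'],F['wrist']):
    for n,p in(('core',[539.3,-74.9,146]),('pad',[647,-145,12]),('post',[514,46.8,120]),('tan',[661,32,158])):print(n,proj(f,p).round(0),end=' ')
    hsv=cv2.cvtColor(f['pixels'],cv2.COLOR_BGR2HSV);m=cv2.inRange(hsv,(3,140,80),(18,255,255));k,l,s,c=cv2.connectedComponentsWithStats(m)
    print([(s[i].tolist(),c[i].round(1).tolist()) for i in range(1,k) if s[i,4]>300])
to([535,-75,160])
E
```

```text
clk 12.3 q [ 0.3   0.38 -0.39  2.22  2.06  0.21 -0.51] model err [3.5 1.5 0.6] pos [564.3 -67.4 344.7]
q [ 0.3   0.38 -0.39  2.22  2.06  0.21 -0.51] P [568. -66. 345.] lean 38.3 roll -0.0 yaw 0.06
[[-0.783  0.062  0.619]
 [ 0.046  0.998 -0.041]
 [-0.62  -0.004 -0.785]]
8 q [ 0.46  0.92 -0.71  2.48  2.57  0.97 -0.92] P [536. -75. 148.] lean 38.3 roll -0.0 yaw 0.06
8 q [ 0.46  0.91 -0.71  2.48  2.56  0.97 -0.92] P [536. -75. 149.] lean 38.3 roll -0.0 yaw 0.06
core [320.  84.] pad [276.  87.] post [450.  39.] tan [412. 170.] [([294, 0, 51, 69, 2713], [319.2, 29.0]), ([250, 67, 50, 41, 1593], [274.6, 86.6]), ([229, 271, 198, 39, 1856], [339.6, 287.8])]
core [313. -15.] pad [263.  32.] post [502. -90.] tan [440. 124.] [([231, 2, 62, 60, 2899], [261.5, 31.3]), ([91, 261, 82, 41, 1116], [134.5, 276.7]), ([232, 261, 185, 48, 2388], [316.4, 277.3]), ([480, 265, 46, 23, 596], [505.3, 277.2])]
need [134.1   1.4 126.2] q [ 0.32  0.38 -0.39  2.22  2.07  0.22 -0.51] clk 12.35
```

View pics/w2.png

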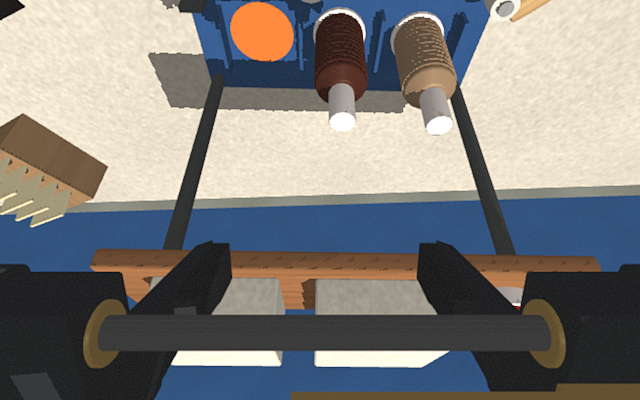

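View pics/w1.png

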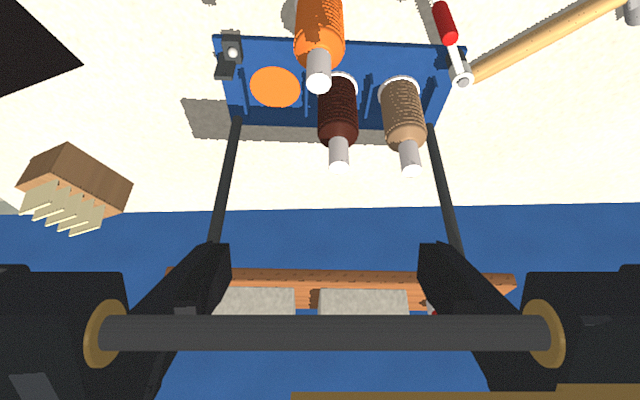

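>>> move_arm:
  motion:
    - [[15, 0, 14.5, 0, 88], [15, 0, 14.5, 0, 88], [15, 0, 14.5, 0, 88], [15, 0, 14.5, 0, 88], [15, 0, 14.5, 0, 88], [15, 0, 14.5, 0, 88], [14, 0, 14, 0, 88], [14, 0, 14, 0, 88], [0, 0, 0, 0, 88], [0, 0, 0, 0, 88]]

```text
clock: 13.35
tool_pos: [542.5, -66.7, 181.3]
tool_rot: [[-0.784, 0.065, 0.617], [0.048, 0.998, -0.043], [-0.619, -0.004, -0.786]]
force: [0.1, -1.3, 0.2]
grip_width: 88.0
grasp_force: 0.0
```

```bash
python3 - <<'E'
from chk import *
from h import *
import pickle
q,o=cur();print(np.round(o['tool_rot'],3))
to([535.8,-74.8,134.7])
np.set_printoptions(precision=1,suppress=True)
a=pickle.load(open('F1.pkl','rb'))['wrist'];b=pickle.load(open('F2.pkl','rb'))['wrist']
print('pad',two(a,(274.6,86.6),b,(261.5,31.3)),onz(a,274.6,86.6,12),onz(b,261.5,31.3,12))
print('core',onz(a,319,83.5,146));print('brown',two(a,(338.5,168),b,(342,121)),'tan',two(a,(411,171),b,(438,126)))
for n in('scene','top'):
    f=grab(n);print(n,proj(f,[535.8,-74.8,134.7]))
E
```

```text
clk 13.35 q [ 0.45  0.82 -0.72  2.44  2.48  0.85 -0.88] model err [3.2 0.7 1.1] pos [542.5 -66.7 181.3]
q [ 0.45  0.82 -0.72  2.44  2.48  0.85 -0.88] P [546. -66. 182.] lean 38.2 roll -0.0 yaw 0.06
[[-0.784  0.065  0.617]
 [ 0.048  0.998 -0.043]
 [-0.619 -0.004 -0.786]]
need [33.7 -8.3 32.8] q [ 0.45  0.82 -0.72  2.44  2.48  0.85 -0.88] clk 13.35
pad (array([ 643.5, -145.4,   16.2]), np.float64(0.12939170131256397)) [ 646.8 -146.4   12. ] [ 645.9 -146.3   12. ]
core [539.  -75.7 146. ]
brown (array([643.2, -57.9, 166.7]), np.float64(0.19477381781591685)) tan (array([661.2,  30.3, 159.7]), np.float64(0.0743889779127151))
scene [300.5 185.1]
top [365.8 216.7]
```

>>> move_arm:
  motion:
    - [[0, -4, 0, 0, 88], [0, -4, 0, 0, 88], [8.5, 0, 8.2, 0, 88], [8.5, 0, 8.2, 0, 88], [8.5, 0, 8.2, 0, 88], [8.2, 0, 8.2, 0, 88], [0, 0, 0, 0, 88], [0, 0, 0, 0, 30], [0, 0, 0, 0, 30], [0, 0, 0, 0, 30]]
  newtons: 25

```text
clock: 14.45
tool_pos: [535.9, -74.8, 135.7]
tool_rot: [[-0.783, 0.065, 0.619], [0.048, 0.998, -0.043], [-0.62, -0.004, -0.784]]
force: [1.1, 0.3, -0.3]
grip_width: 65.9
grasp_force: 0.0
```

```bash
python3 - <<'E'
from chk import *
from h import *
q,o=cur();to([535.8,-74.8,134.7]);print(o['grip_width'])
f=grab('top');s=grab('scene')
a=cv2.resize(f['pixels'][165:265,310:410],(400,400),interpolation=2);b=cv2.resize(s['pixels'][150:250,250:350],(400,400),interpolation=2)
cv2.imwrite('pics/g.png',cv2.convertScaleAbs(np.hstack([a,b]),alpha=1.7))
E
```

```text
clk 14.45 q [ 0.46  0.95 -0.72  2.48  2.57  1.   -0.91] model err [3.2 0.6 1.4] pos [535.9 -74.8 135.7]
q [ 0.46  0.95 -0.72  2.48  2.57  1.   -0.91] P [539. -74. 137.] lean 38.3 roll -0.0 yaw 0.06
need [ 0.8 -0.   0.7] q [ 0.46  0.95 -0.72  2.48  2.57  1.   -0.91] clk 14.45
65.93799622152845
```

View pics/g.png

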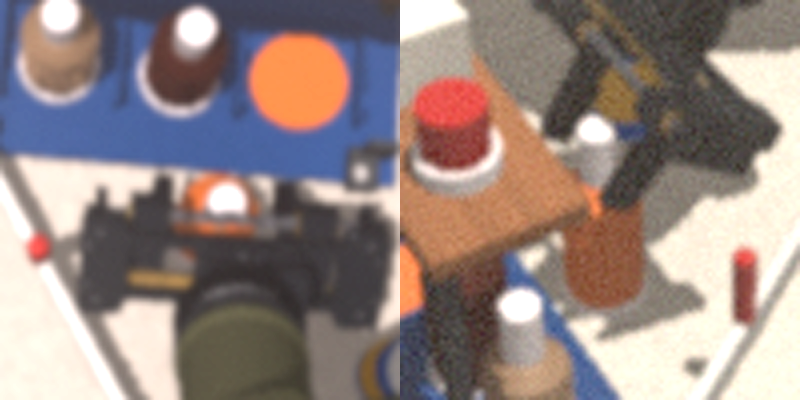

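Picture: fingers straddle the white core on both sides in both views (top half core at (225,195), scene half core at (597,150)). Close and lift a bit.

>>> move_arm:
  motion:
    - [[0, 0, 0, 0, 18], [0, 0, 0, 0, 18], [0, 0, 0, 0, 18], [0, 0, 0, 0, 18], [0, 0, 0, 0, 18], [0, 0, 0, 0, 18], [0, 0, 0, 0, 18], [-5, 0, -6.3, 0, 18], [-5, 0, -6.3, 0, 18], [-5, 0, -6.3, 0, 18]]
  newtons: 35

```text
clock: 15.55
tool_pos: [535.5, -74.4, 159.8]
tool_rot: [[-0.784, 0.064, 0.618], [0.048, 0.998, -0.043], [-0.619, -0.004, -0.785]]
force: [0.9, 0.2, -2.2]
grip_width: 23.8
grasp_force: 35.0
```

```bash
python3 - <<'E'
from chk import *
from h import *
q,o=cur();print(o['grip_width'],o['grasp_force'],o['force']);P=o['tool_pos']
g0=np.array([539,-75.2]);off=g0-np.array([535.9,-74.8]);print('off',off)
for z in(190,):
    plan(q,[[P[0],P[1],165],[560,-140,168],[644-3+3,-145.5,168],[644,-145.5,148]],30)
E
```

```text
clk 15.55 q [ 0.47  0.88 -0.72  2.47  2.53  0.93 -0.9 ] model err [3.2 0.6 1.2] pos [535.5 -74.4 159.8]
q [ 0.47  0.88 -0.72  2.47  2.53  0.93 -0.9 ] P [539. -74. 161.] lean 38.3 roll -0.0 yaw 0.06
23.841776766745923 34.99927148222923 [ 0.89618596  0.18391446 -2.16888847]
off [ 3.1 -0.4]
0 q [ 0.47  0.88 -0.72  2.47  2.53  0.93 -0.9 ] P [539. -74. 161.] lean 38.3 roll -0.0 yaw 0.06
2 q [ 0.6   0.85 -0.68  2.38  2.61  0.76 -0.8 ] P [ 557. -131.  167.] lean 38.3 roll -0.0 yaw 0.06
3 q [ 0.54  0.85 -0.59  2.12  2.53  0.53 -0.7 ] P [ 644. -145.  168.] lean 38.3 roll -0.0 yaw 0.06
1 q [ 0.55  0.9  -0.6   2.13  2.56  0.58 -0.71] P [ 644. -146.  148.] lean 38.3 roll -0.0 yaw 0.06
0 q [ 0.47  0.88 -0.72  2.47  2.53  0.93 -0.9 ] P [539. -74. 161.] lean 38.3 roll -0.0 yaw 0.06
3 q [ 0.62  0.85 -0.68  2.36  2.62  0.73 -0.79] P [ 560. -140.  168.] lean 38.3 roll -0.0 yaw 0.06
3 q [ 0.54  0.85 -0.58  2.12  2.53  0.53 -0.7 ] P [ 644. -145.  168.] lean 38.3 roll -0.0 yaw 0.06
1 q [ 0.55  0.9  -0.6   2.13  2.56  0.58 -0.71] P [ 644. -146.  148.] lean 38.3 roll -0.0 yaw 0.06
```

>>> move_arm:
  motion:
    - [[-3, -8, 0, 0, 18], [-6, -14, 0.2, 0, 18], [-7, -16, 0.3, 0, 18], [-7, -16, 0.3, 0, 18], [-6, -14, 0.2, 0, 18], [-9, -0.5, 6, 0, 18], [-14, 1.1, 11, 0, 18], [-14, 1.1, 11, 0, 18], [-9, 0.7, 7, 0, 18], [0, 0, 0, 0, 18]]

```text
clock: 16.55
tool_pos: [614.0, -146.0, 178.4]
tool_rot: [[-0.782, 0.066, 0.62], [0.048, 0.998, -0.044], [-0.621, -0.005, -0.783]]
force: [-0.3, -0.3, -1.2]
grip_width: 23.5
grasp_force: 35.0
```

```bash
python3 - <<'E'
from chk import *
from h import *
q,o=cur();print(o['grip_width'],o['grasp_force'],o['force'])
to([644,-145.6,178]);to([644,-145.6,149])
f=grab('top');s=grab('scene')
a=cv2.resize(f['pixels'][135:235,330:430],(400,400),interpolation=2);b=cv2.resize(s['pixels'][140:260,210:330],(400,400),interpolation=2)
cv2.imwrite('pics/g2.png',cv2.convertScaleAbs(np.hstack([a,b]),alpha=1.7))
E
```

```text
clk 16.55 q [ 0.58  0.82 -0.62  2.2   2.55  0.57 -0.72] model err [3.1 0.9 0.9] pos [ 614.  -146.   178.4]
q [ 0.58  0.82 -0.62  2.2   2.55  0.57 -0.72] P [ 617. -145.  179.] lean 38.4 roll -0.0 yaw 0.07
23.502182423939573 34.999137595295906 [-0.30844946 -0.2853499  -1.18536327]
need [-23.2   2.4  18.9] q [ 0.58  0.82 -0.62  2.2   2.55  0.57 -0.72] clk 16.55
need [-5.2  2.6 41.6] q [ 0.58  0.82 -0.62  2.2   2.55  0.57 -0.72] clk 16.55
```

View pics/g2.png

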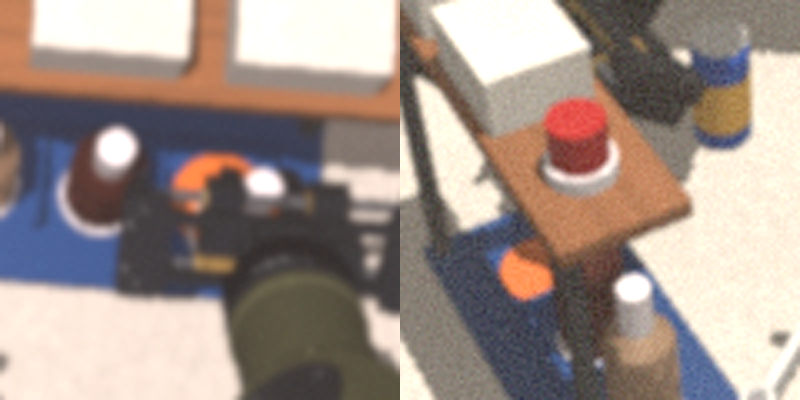

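Core top seen at top-crop (264,182), gripper clear of the brown cone's core (118,148). Continue in and lower.

>>> move_arm:
  motion:
    - [[-7, 0.8, 6, 0, 18], [-9, 0.8, 7, 0, 18], [-7, 0.8, 6, 0, 18], [0, 0, 0, 0, 18], [4.5, 0, 5.7, 0, 18], [4.5, 0, 5.7, 0, 18], [4.5, 0, 5.7, 0, 18], [2.5, 0, 3, 0, 18], [1.5, 0, 2, 0, 18], [0, 0, 0, 0, 18]]

```text
clock: 17.65
tool_pos: [642.0, -144.9, 148.0]
tool_rot: [[-0.784, 0.065, 0.617], [0.049, 0.998, -0.043], [-0.619, -0.004, -0.786]]
force: [-0.2, 0.4, -1.2]
grip_width: 23.8
grasp_force: 35.0
```

```bash
python3 - <<'E'
from chk import *
from h import *
import pickle
q,o=cur();print(o['grip_width'],o['grasp_force'],o['force'])
to([644,-145.6,147.7])
f=grab('top');w=grab('wrist');pickle.dump(dict(top=f,wrist=w),open('F3.pkl','wb'))
P=o['tool_pos'];print('expected core top px',proj(f,[P[0]+3.1,P[1]-.4,P[2]+10.3]))
m=f['pixels'][165:195,380:405].min(2);print(cv2.minMaxLoc(cv2.GaussianBlur(m,(5,5),0)))
E
```

```text
clk 17.65 q [ 0.54  0.9  -0.6   2.13  2.55  0.57 -0.7 ] model err [3. 1. 1.] pos [ 642.  -144.9  148. ]
q [ 0.54  0.9  -0.6   2.13  2.55  0.57 -0.7 ] P [ 645. -144.  149.] lean 38.2 roll -0.0 yaw 0.06
23.77910992407386 34.99923449009657 [-0.2241114   0.4425801  -1.24331512]
need [-1.4 -0.6  1.5] q [ 0.54  0.9  -0.6   2.13  2.55  0.57 -0.7 ] clk 17.65
expected core top px [392.72459908 173.78432477]
(28.0, 151.0, (17, 21), (12, 7))
```

>>> move_arm:
  motion:
    - [[-1, -0.5, 1.2, 0, 18], [0, 0, 0.6, 0, 18], [0, 0, 0.3, 0, 18], [0, 0, 0, 0, 60], [0, 0, 0, 0, 60], [0, 0, 0, 0, 60], [0, 0, 0, 0, 60], [0, 0, 0, 0, 60], [0, 0, 0, 0, 60], [0, 0, 0, 0, 60]]

```text
clock: 18.75
tool_pos: [644.4, -145.5, 147.6]
tool_rot: [[-0.784, 0.065, 0.618], [0.048, 0.998, -0.043], [-0.619, -0.004, -0.785]]
force: [-0.9, 0.5, -0.2]
grip_width: 60.1
grasp_force: 0.0
```

```bash
python3 - <<'E'
from chk import *
from h import *
q,o=cur();print(o['grip_width'],o['force'])
f=grab('top');m=f['pixels'][165:195,380:405].min(2);print(cv2.minMaxLoc(cv2.GaussianBlur(m,(5,5),0)))
# keeper geometry
H=np.array([607.2,97.4]);Po=np.array([514,46.8]);v=Po-H;print(np.hypot(*v),np.degrees(np.arctan2(v[1],v[0])))
e=np.array([-.08,-.997]);
plan(q,[[560,-140,230],[520,40,200],[510,47,112]],35)
plan(q,[[560,-140,230],[500,35,200],[490,35,112]],35)
E
```

```text
clk 18.75 q [ 0.54  0.9  -0.59  2.12  2.55  0.57 -0.7 ] model err [3. 1. 1.] pos [ 644.4 -145.5  147.6]
q [ 0.54  0.9  -0.59  2.12  2.55  0.57 -0.7 ] P [ 647. -145.  149.] lean 38.3 roll -0.0 yaw 0.06
60.111871554793815 [-0.928382    0.5006876  -0.15241844]
(28.0, 151.0, (21, 20), (12, 6))
106.04998821310642 -151.50164812800352
4 q [ 0.63  0.68 -0.66  2.32  2.53  0.54 -0.76] P [ 560. -140.  230.] lean 38.3 roll -0.0 yaw 0.06
6 q [ 0.15  0.77 -0.75  2.51  2.27  0.98 -1.03] P [520.  40. 200.] lean 38.3 roll -0.0 yaw 0.06
3 q [ 0.18  1.12 -0.94  2.56  2.28  1.39 -1.02] P [511.  47. 112.] lean 38.1 roll -0.0 yaw 0.07
4 q [ 0.63  0.68 -0.66  2.32  2.53  0.54 -0.76] P [ 560. -140.  230.] lean 38.3 roll -0.0 yaw 0.06
6 q [ 0.15  0.77 -0.75  2.51  2.27  0.98 -1.03] P [520.  40. 200.] lean 38.3 roll -0.0 yaw 0.06
3 q [ 0.13  1.08 -0.82  2.56  2.34  1.33 -1.1 ] P [512.  47. 112.] lean 38.1 roll -0.0 yaw 0.06
4 q [ 0.63  0.68 -0.66  2.32  2.53  0.54 -0.76] P [ 560. -140.  230.] lean 38.3 roll -0.0 yaw 0.06
6 q [ 0.23  0.82 -0.93  2.56  2.18  1.11 -0.98] P [501.  35. 200.] lean 38.1 roll -0.0 yaw 0.06
4 q [ 0.38  1.37 -1.47  2.56  2.01  1.75 -0.68] P [497.  36. 112.] lean 35.1 roll -0.02 yaw 0.07
4 q [ 0.63  0.68 -0.66  2.32  2.53  0.54 -0.76] P [ 560. -140.  230.] lean 38.3 roll -0.0 yaw 0.06
6 q [ 0.18  0.79 -0.84  2.56  2.23  1.06 -1.03] P [502.  35. 201.] lean 38.2 roll -0.0 yaw 0.06
8 q [ 0.38  1.37 -1.47  2.56  2.02  1.75 -0.68] P [499.  36. 112.] lean 35.4 roll -0.01 yaw 0.07
```

>>> move_arm:
  motion:
    - [[0, 0, -12, 0, 60], [0, 0, -28, 0, 60], [0, 0, -32, 0, 60], [0, 0, -32, 0, 60], [10, 26, -4, 0, 60], [13.5, 32, -4, 0, 60], [13.5, 32, -4, 0, 60], [13.5, 32, -4, 0, 60], [13.5, 32, -4, 0, 60], [13, 30, -4, 0, 60]]

```text
clock: 19.8
tool_pos: [516.0, 48.5, 200.3]
tool_rot: [[-0.783, 0.064, 0.619], [0.048, 0.998, -0.043], [-0.62, -0.004, -0.785]]
force: [1.3, -0.9, -0.6]
grip_width: 59.9
grasp_force: 0.0
```

```bash
python3 - <<'E'
from chk import *
from h import *
import pickle
np.set_printoptions(precision=2,suppress=True)
q,o=cur();print(o['force'])
to([514,47.2,190]);to([514,47.2,108]);plan(q,[[514,47.2,190],[514,47.2,108]],20)
f=grab('top');s=grab('scene');pickle.dump(dict(top=f,scene=s),open('F4.pkl','wb'))
a=cv2.resize(f['pixels'][145:245,300:400],(400,400),interpolation=2);b=cv2.resize(s['pixels'][160:260,260:360],(400,400),interpolation=2)
cv2.imwrite('pics/g3.png',cv2.convertScaleAbs(np.hstack([a,b]),alpha=1.7))
m=f['pixels'][160:190,380:405].min(2);print(cv2.minMaxLoc(cv2.GaussianBlur(m,(5,5),0)),proj(f,[647,-145.8,158]))
E
```

```text
clk 19.8 q [ 0.13  0.77 -0.76  2.51  2.24  0.99 -1.03] model err [3.2 0.9 1.2] pos [516.   48.5 200.3]
q [ 0.13  0.77 -0.76  2.51  2.24  0.99 -1.03] P [519.  49. 201.] lean 38.3 roll -0.0 yaw 0.06
[ 1.32 -0.85 -0.6 ]
need [ 7.8 -1.4  6.9] q [ 0.13  0.77 -0.76  2.51  2.24  0.99 -1.03] clk 19.8
need [58.7 -1.1 71.2] q [ 0.13  0.77 -0.76  2.51  2.24  0.99 -1.03] clk 19.8
1 q [ 0.12  0.81 -0.76  2.53  2.27  1.04 -1.07] P [514.  47. 190.] lean 38.3 roll -0.0 yaw 0.06
4 q [ 0.09  1.05 -0.73  2.56  2.4   1.28 -1.16] P [514.  47. 110.] lean 38.3 roll -0.0 yaw 0.06
1 q [ 0.12  0.81 -0.76  2.53  2.27  1.04 -1.07] P [514.  47. 190.] lean 38.3 roll -0.0 yaw 0.06
4 q [ 0.09  1.05 -0.73  2.56  2.4   1.28 -1.16] P [514.  47. 110.] lean 38.3 roll -0.0 yaw 0.06
(40.0, 175.0, (1, 25), (12, 13)) [392.89 173.12]
```

View pics/g3.png

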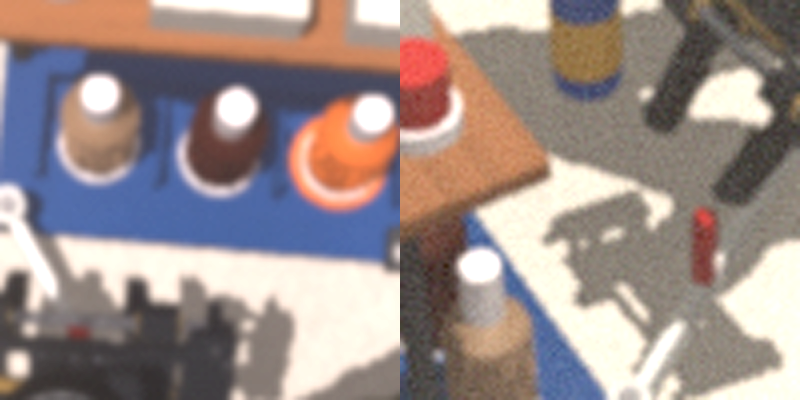

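Picture: the orange cone stands upright centred on its pad (cone top at (372,115)); the open fingers are around and above the red post (703,240 in the scene half; (78,332) top). Descend onto the post.

>>> move_arm:
  motion:
    - [[9.5, -0.2, 12, 0, 60], [9.5, -0.2, 12, 0, 60], [9.5, -0.2, 12, 0, 60], [9.5, -0.2, 12, 0, 60], [9.5, -0.2, 12, 0, 60], [9.5, -0.2, 12, 0, 60], [0, 0, 0, 0, 10], [0, 0, 0, 0, 10], [0, 0, 0, 0, 10], [0, 0, 0, 0, 10]]
  newtons: 20

```text
clock: 20.9
tool_pos: [516.9, 45.7, 108.9]
tool_rot: [[-0.783, 0.065, 0.619], [0.048, 0.998, -0.043], [-0.621, -0.004, -0.784]]
force: [0.2, -0.1, 0.5]
grip_width: 30.1
grasp_force: 0.0
```

>>> move_arm:
  motion:
    - [[0, 0, 0, 0, 10], [0, 0, 0, 0, 10], [0, 0, 0, 0, 10], [0, 0, 0, 0, 10], [0, 0, 0, 0, 10], [0, 0, 0, 0, 10], [0, 0, 0, 0, 10], [0, 0, 0, 0, 10], [0, 0, 0, 0, 10], [0, 0, 0, 0, 10]]

```text
clock: 21.9
tool_pos: [517.2, 46.4, 108.4]
tool_rot: [[-0.782, 0.064, 0.619], [0.048, 0.998, -0.042], [-0.621, -0.003, -0.784]]
force: [2.3, 2.2, 6.7]
grip_width: 13.2
grasp_force: 20.3
```

```bash
python3 - <<'E'
from chk import *
np.set_printoptions(precision=1,suppress=True)
q,o=cur();print(o['force'],o['grip_width'],o['grasp_force']);R=np.array(o['tool_rot']);P=np.array(o['tool_pos'])
H=np.array([607.2,97.4]);a0=np.arctan2(46.8-H[1],514-H[0]);p=np.array([514,46.8])
rows=[];x=q
for k in range(1,11):
    a=a0+k*.0993;n=H+106*np.array([np.cos(a),np.sin(a)]);r=R.T@np.r_[n-p,0];rows.append(r);p=n;x=step(x,np.r_[r,0],wr=500,reg=5)
print(np.array(rows));show(x)
E
```

```text
clk 21.9 q [ 0.1  1.1 -0.7  2.5  2.4  1.3 -1.1] model err [3.2 0.8 1.6] pos [517.2  46.4 108.4]
q [ 0.1  1.1 -0.7  2.5  2.4  1.3 -1.1] P [520.  47. 110.] lean 38.4 roll -0.0 yaw 0.06
[2.3 2.2 6.7] 13.2332214436498 20.313743110746145
[[-4.8 -8.6  3.8]
 [-5.4 -8.   4.3]
 [-6.  -7.3  4.7]
 [-6.5 -6.5  5.2]
 [-7.  -5.6  5.5]
 [-7.4 -4.7  5.9]
 [-7.7 -3.7  6.1]
 [-8.  -2.8  6.3]
 [-8.1 -1.7  6.4]
 [-8.2 -0.7  6.5]]
q [ 0.3  1.  -0.7  2.3  2.5  0.9 -0.9] P [605.  -8. 110.] lean 38.4 roll -0.0 yaw 0.06
```

Opening 13.2 suggests the post is pinched off-centre; re-grip 5 mm further back.

>>> move_arm:
  motion:
    - [[0, 0, 0, 0, 30], [0, 0, 0, 0, 30], [0, 0, 0, 0, 30], [2, 0, -1.5, 0, 30], [2, 0, -1.6, 0, 30], [0, 0, 0, 0, 10], [0, 0, 0, 0, 10], [0, 0, 0, 0, 10], [0, 0, 0, 0, 10], [0, 0, 0, 0, 10]]
  newtons: 30

```text
clock: 22.9
tool_pos: [511.4, 46.4, 107.7]
tool_rot: [[-0.784, 0.064, 0.617], [0.048, 0.998, -0.043], [-0.619, -0.003, -0.785]]
force: [0.2, 1.1, -2.0]
grip_width: 14.9
grasp_force: 30.0
```

>>> move_arm:
  motion:
    - [[-4.8, -8.6, 3.8, 0, 10], [-5.4, -8, 4.3, 0, 10], [-6, -7.3, 4.7, 0, 10], [-6.5, -6.5, 5.2, 0, 10], [-7, -5.6, 5.5, 0, 10], [-7.4, -4.7, 5.9, 0, 10], [-7.7, -3.7, 6.1, 0, 10], [-6, -2, 4.8, 0, 10], [0, 0, 0, 0, 10], [0, 0, 0, 0, 10]]

```text
clock: 23.9
tool_pos: [574.2, -3.0, 108.3]
tool_rot: [[-0.783, 0.062, 0.619], [0.048, 0.998, -0.039], [-0.62, -0.001, -0.784]]
force: [1.8, 4.2, -2.2]
grip_width: 14.3
grasp_force: 30.0
```

```bash
python3 - <<'E'
from chk import *
from h import *
import pickle
np.set_printoptions(precision=1,suppress=True)
q,o=cur();print(o['force'],o['grip_width'],o['grasp_force'])
P=np.array(o['tool_pos'])
g=P[:2]+[2.7,.2];v=g-[607.2,97.4];print('r',np.hypot(*v),'theta',-94.6-np.degrees(np.arctan2(v[1],v[0])))
f=grab('scene');pickle.dump(f,open('F5.pkl','wb'))
hsv=cv2.cvtColor(f['pixels'],cv2.COLOR_BGR2HSV);m=cv2.inRange(hsv,(0,130,50),(4,255,255))|cv2.inRange(hsv,(172,130,50),(180,255,255))
k,l,s,c=cv2.connectedComponentsWithStats(m);print([(s[i].tolist(),c[i]) for i in range(1,k) if s[i,4]>6],proj(f,[*g,105]))
E
```

```text
clk 23.9 q [ 0.3  1.  -0.7  2.4  2.5  1.  -0.9] model err [3.  0.7 1.4] pos [574.2  -3.  108.3]
q [ 0.3  1.  -0.7  2.4  2.5  1.  -0.9] P [577.  -2. 110.] lean 38.3 roll -0.0 yaw 0.06
[ 1.8  4.2 -2.2] 14.30403475670962 30.008556693792343
r 104.62703669806515 theta 12.209586568032321
[([254, 170, 18, 22, 293], array([263.1, 179.3])), ([299, 210, 7, 7, 32], array([302.2, 212.9]))] [303.3 216.8]
```

>>> move_arm:
  motion:
    - [[-3.5, -1, 2.8, 0, 10], [-3.5, -0.9, 2.8, 0, 10], [-3.5, -0.8, 2.8, 0, 10], [-3.5, -0.7, 2.8, 0, 10], [-3.5, -0.3, 2.8, 0, 10], [-2.4, 0, 1.9, 0, 10], [-2.4, 0.2, 1.9, 0, 10], [0, 0, 0, 0, 10], [0, 0, 0, 0, 10], [0, 0, 0, 0, 10]]
  newtons: 45

```text
clock: 24.95
tool_pos: [597.2, -7.1, 108.1]
tool_rot: [[-0.788, 0.057, 0.613], [0.044, 0.998, -0.035], [-0.614, -0.001, -0.789]]
force: [-16.6, 4.5, 16.9]
grip_width: 13.9
grasp_force: 45.0
```

```bash
cat > k.py <<'E'
from chk import *
from h import *
np.set_printoptions(precision=1,suppress=True)
q,o=cur();print(o['force'],o['grip_width'],o['grasp_force'])
P=np.array(o['tool_pos'])
g=P[:2]+[2.7,.2];v=g-[607.2,97.4];print('r',np.hypot(*v),'theta',-94.6-np.degrees(np.arctan2(v[1],v[0])))
f=grab('scene');t=grab('top');cv2.imwrite('/tmp/t.png',t['pixels'])
hsv=cv2.cvtColor(f['pixels'],cv2.COLOR_BGR2HSV);m=cv2.inRange(hsv,(0,130,50),(4,255,255))|cv2.inRange(hsv,(172,130,50),(180,255,255))
k,l,s,c=cv2.connectedComponentsWithStats(m);print([(s[i].tolist(),c[i]) for i in range(1,k) if s[i,4]>6],proj(f,[*g,105]),'shut post top',proj(f,[598.7,-8.3,120]),proj(f,[598.7,-8.3,100]))
E
python3 k.py
```

```text
clk 24.95 q [ 0.3  1.  -0.7  2.3  2.5  0.9 -0.9] model err [3.  0.8 1.3] pos [597.2  -7.1 108.1]
q [ 0.3  1.  -0.7  2.3  2.5  0.9 -0.9] P [600.  -6. 109.] lean 37.9 roll -0.0 yaw 0.06
[-16.6   4.5  16.9] 13.919457137051054 45.00817690015538
r 104.58184388853721 theta -0.6165944491868345
[([254, 170, 18, 22, 290], array([263.2, 179.3])), ([292, 212, 5, 7, 28], array([293.9, 215.3]))] [294.6 219.8] shut post top [294.4 215. ] [294.8 220.6]
```

>>> move_arm:
  motion:
    - [[0, 0, 0, 0, 50], [0, 0, 0, 0, 50], [0, 0, 0, 0, 50], [0, 0, 0, 0, 50], [0, 0, 0, 0, 50], [0, 0, 0, 0, 50], [0, 0, -10, 0, 50], [0, 0, -30, 0, 50], [0, 0, -40, 0, 50], [0, 0, -40, 0, 50]]

```text
clock: 26.05
tool_pos: [525.8, -4.4, 202.7]
tool_rot: [[-0.784, 0.064, 0.617], [0.048, 0.998, -0.043], [-0.619, -0.004, -0.786]]
force: [0.8, 0.4, 0.8]
grip_width: 50.0
grasp_force: 0.0
```

>>> move_arm:
  motion:
    - [[0, 0, -40, 0, 50], [0, 0, -40, 0, 50], [0, 0, -40, 0, 50], [0, 0, -30, 0, 50], [0, 0, 0, 0, 50], [0, 0, 0, 0, 50], [0, 0, 0, 0, 50], [0, 0, 0, 0, 50], [0, 0, 0, 0, 50], [0, 0, 0, 0, 50]]

```text
clock: 27.05
tool_pos: [436.2, 2.1, 320.1]
tool_rot: [[-0.786, 0.064, 0.615], [0.049, 0.998, -0.043], [-0.617, -0.004, -0.787]]
force: [0.2, 0.2, -0.4]
grip_width: 49.8
grasp_force: 0.0
```

```bash
python3 k.py; python3 - <<'E'
from h import *
import pickle
np.set_printoptions(precision=1,suppress=True)
f=grab('top');w=grab('wrist');s=grab('scene')
e=np.array([-.08,-.997]);H=np.array([607.2,97.4])
# bar in top image: bright pixels across the expected line at several distances
n=np.array([.997,-.08])
for d in(60,150,180,210,240,265):
    prof=[]
    for k in range(-30,31,2):
        u,v=proj(f,[*(H+e*d+n*k),62]);prof.append(cv2.getRectSubPix(f['pixels'].max(2),(1,1),(u,v))[0,0])
    print(d,prof)
for nm,p in(('core',[647,-145.8,158]),('brown',[652.2,-56.4,158]),('tan',[661,32,158]),('can',[431.5,-203.4,110])):
    u,v=proj(f,p);u0,v0=int(u)-10,int(v)-10;m=cv2.GaussianBlur(f['pixels'].min(2)[v0:v0+21,u0:u0+21],(5,5),0);b=cv2.moments(cv2.inRange(m,int(m.max()*.8),255),True);print(nm,(u,v),u0+b['m10']/b['m00'],v0+b['m01']/b['m00'])
E
```

```text
clk 27.05 q [ 0.5  0.4 -1.1  2.6  2.   0.7 -0.8] model err [4.  0.7 0.8] pos [436.2   2.1 320.1]
q [ 0.5  0.4 -1.1  2.6  2.   0.7 -0.8] P [440.   3. 321.] lean 38.1 roll -0.0 yaw 0.06
[ 0.2  0.2 -0.4] 49.79162915707526 0.0
r 193.26883677527292 theta 55.927543067213605
[([253, 170, 19, 21, 285], array([262.9, 179. ])), ([293, 214, 5, 17, 54], array([295.3, 221.7]))] [348.9 194.9] shut post top [294.4 215. ] [294.8 220.6]
60 [np.uint8(148), np.uint8(146), np.uint8(141), np.uint8(129), np.uint8(115), np.uint8(98), np.uint8(93), np.uint8(90), np.uint8(89), np.uint8(86), np.uint8(89), np.uint8(99), np.uint8(123), np.uint8(142), np.uint8(153), np.uint8(152), np.uint8(135), np.uint8(117), np.uint8(100), np.uint8(94), np.uint8(91), np.uint8(91), np.uint8(91), np.uint8(94), np.uint8(98), np.uint8(106), np.uint8(111), np.uint8(111), np.uint8(100), np.uint8(88), np.uint8(79)]
150 [np.uint8(146), np.uint8(145), np.uint8(138), np.uint8(127), np.uint8(107), np.uint8(94), np.uint8(86), np.uint8(84), np.uint8(83), np.uint8(86), np.uint8(92), np.uint8(113), np.uint8(132), np.uint8(147), np.uint8(148)
[... 1754 characters left out ...]
(95), np.uint8(120), np.uint8(138), np.uint8(150), np.uint8(147), np.uint8(133), np.uint8(117), np.uint8(103), np.uint8(96), np.uint8(92), np.uint8(91), np.uint8(91), np.uint8(91), np.uint8(91), np.uint8(91), np.uint8(90), np.uint8(90), np.uint8(89), np.uint8(88), np.uint8(86), np.uint8(85)]
core (np.float64(392.8857287292921), np.float64(173.1212802515715)) 392.7708333333333 173.08333333333334
brown (np.float64(358.6185868258188), np.float64(171.3724973882304)) 358.5 171.64583333333334
tan (np.float64(324.82837626563605), np.float64(168.29612414816404)) 324.27906976744185 168.06976744186048
can (np.float64(414.6739480626366), np.float64(257.0141742408981)) 416.3285198555957 258.043321299639
```

```bash
python3 -c "
from cell import arm
print(arm.hand_in())"
```

```text
the job is handed in; nothing more can be done
None
```

The orange cone stands upright on its pad, the keeper bar measures fully shut, and the gripper is open and clear; the job was handed in at about 27 s of the 51 s, with no verdict returned.

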